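# Clear the pile off the tavla case

## Robot

A 7-joint arm with a two-finger parallel gripper is mounted at the origin on the work surface. World frame = base frame: x ahead of the robot, y to its left, z up, the work surface at z = 0. Lengths are in m, angles in rad, forces in N, time in s.
With the tool pointing down it reaches from about 0.425 to 0.925 m from the base axis. Payload 6.8 kg.
Tool frame: the origin (TCP) lies where the fingers leave the gripper's body, on its centre line; the fingertips stand 73 mm ahead of it and the grasp point (between the pads) lies 54 mm ahead of it; z points along the fingers, y is the direction in which the jaws open and shut (so a half turn about z gives the same grasp; the last joint's range is limited). The gripper opens to 85 mm and grips with 20 to 120 N. Pads are 22 mm wide; open, the fingers measure 114 mm over their backs; the gripper's body (76 mm by 85 mm) begins 54 mm behind the grasp point. The pads swing forward as they close: fully open they stand 13 mm farther back than shut.
Start: joints at [-1.237, 0.477, 0.022, 1.555, -0.011, 1.109, -0.083], TCP at [0.289, 0.61, 0.304] pointing down, gripper open.
Joint ranges: [-2.96, 2.96], [-0.34, 2.1], [-1.41, 1.46], [0.24, 2.44], [-1.37, 4.51], [0.17, 1.92], [-2.96, 2.96]. Speed limits (rad/s): [2.39, 2.39, 3.14, 3.14, 3.14, 3.14, 3.14].

## Interface

Orientations are given as a rotation vector (axis times angle).
In Python, from bench import r gives the robot as it stands.
- The arm moves only by the shell command python3 -m handwheel 'ROWS' [FORCE]. ROWS is JSON, a list that holds one entry, the list of rows, each a list of 7 numbers: the shift along the world's x, y, z in m, then the turn, a rotation vector about the world's x, y, z in rad, then the finger opening in m, from 0 to 0.0854. A call has 1 to 10 rows; each row shifts and turns the commanded pose from where the row before left it; what a row does not reach is not made up. A row lasts 1/12 s, in which the tool goes at most 41.7 mm and 7.16 degrees, less where a joint would pass 70% of its speed; a pose out of reach is approached as far as the arm can. A call is refused whole if a number of a shift passes 0.0417 or a number of a turn 0.125, either way. A call with a gripper value outside its range is refused whole. The fingers move at their own pace and stop on an object; FORCE is the grip in N (left out, the last holds). Time passes only in rows, so rows that do not move let the fingers close. It gives the time, the measured TCP pose, the force and the opening at its end, in the units of the state.
- r.get_obs(): the state, without advancing time (a new reading comes with each control period).
- r.grab_frame(name): name is "scene" or "top" or "wrist"; returns (picture, depth): 480x640x3 uint8, red, green, blue; 480x640 float32, m along the optical axis (not along the pixel's ray), 0 where there is no reading.
- r.get_calibration(name): a dict with "vertical_fov" (degrees; the focal length in pixels is half the picture's height over the tangent of half this angle, whatever the lens; pixels are square), "cx", "cy" (the principal point, pixels), "R" (3x3) and "t" (3): a world point X has camera coordinates R X + t; the wrist camera has in their place "T_tool_cam" (4x4, takes a point from camera to tool coordinates, whose origin is the TCP and whose axes are the flange's). Camera axes: x right, y down, z forward; pixel columns grow to the right and rows downward; lengths in m; the calibration is good to about 2 mm. A picture is of the moment at which its call begins: read the wrist's pose just before it. get_calibration takes no time and is no camera call.
- r.hand_in(): hands the job in, once; it reports no verdict.
Trained networks look in the newest picture that a camera, given by its name, has taken for a name from the list of things; names that differ only in an ending like _2 or _b are one class to them, and where a whole thing is asked for, a point or a joint stands for the part that bears it (a point fixed in the world has none). Each returns a list of dicts, best first, with "p" (0 to 1); they miss things now and then, are a little off and sometimes report something else, mostly with a low value. They report only what shows in the picture. A call takes as long as a camera call.
- r.masks_of(label, camera): "pixels" (480x640 bool, what is visible of it) and "at" ([column, row] in pixels, amid what is visible of it).
The state is a dict: "clock": time; "joints": joint angles; "qvel": joint speeds; "tau": joint torques, N m; "tcp_pos": TCP position; "orientation": TCP orientation; "contact_force": force on the tool from outside, world axes, zero at the start; "moment": the same for the moment, N m; "grip_width": finger opening in m.
Only numpy, scipy, OpenCV 4.12 (cv2) and the standard library are available. Lean on these libraries where they do the work, as an engineer would, in place of code of your own. Each camera call takes 0.05 s, during which the arm holds its last target.

## Task

Clear the pile off the shut tavla case so that it can be opened for a game. Working from the top down, one piece at a time, stand the copper caddy upright in the middle of the round blue coaster, then the white sugar pot upright in the middle of the white saucer, then lay the red tin flat in the middle of the cork mat and last the walnut box flat in the middle of the green mat, tin and box each with its long side along the long side of its mat. Do not drop or tip the porcelain pot, and leave the bell where it is.

Things in the scene. Friction and masses are not known exactly. Their poses are not given: they have to be found in the camera images.
- caddy_centre (a point): Copper spice caddy, a closed upright cylinder 36 mm across and 32 mm high, about 0.1 kg, with a brass disc on its flat top; the top piece of the pile, standing on the sugar pot. The point is its centre, 16 mm above its underside; z is its axis.
- sugar_pot_centre (a point): White porcelain sugar pot with its flat ribbed twist cap on (pot and cap move as one), an upright cylinder 50 mm across and 54 mm high, 0.13 to 0.22 kg; second from the top, standing on the red tin. The point is its centre, 27 mm above its underside; z is its axis.
- card_tin_centre (a point): Red rectangular playing-card tin, closed, 88 mm long (its x) by 52 mm wide (its y) by 24 mm high (its z), 0.1 to 0.2 kg; third from the top, lying on the walnut box. The point is its centre, 12 mm above its underside.
- piece_box_centre (a point): Dark walnut box of playing pieces, closed, 110 mm long (its x) by 60 mm wide (its y) by 36 mm high (its z), 0.18 to 0.37 kg; the bottom piece of the pile, lying on the tavla case with its length roughly along the case. The point is its centre, 18 mm above its underside.
- coaster: Round blue ceramic coaster, 82 mm across, 6 mm thick, flat, fixed to the table: the place of the copper caddy. Origin at the centre of its underside, on the table top (z = 0).
- saucer: Round white saucer with a thin brass ring, 96 mm across, 6 mm thick, flat on top, fixed to the table: the place of the sugar pot. Origin at the centre of its underside, on the table top (z = 0).
- cork_mat: Rectangular tan cork mat, 120 mm long (its x) by 84 mm wide (its y), 4 mm thick, fixed to the table: the place of the red tin. Origin at the centre of its underside, on the table top (z = 0).
- green_mat: Rectangular dark green mat, 140 mm long (its x) by 90 mm wide (its y), 4 mm thick, fixed to the table: the place of the walnut box. Origin at the centre of its underside, on the table top (z = 0).
- tavla_case: Polished wooden tavla (backgammon) case, latched shut, 150 mm (its x) by 320 mm (its y) by 46 mm high, with pale inlay lines and brass latches, fixed; the pile stands on its flat top, the top of the pile 192 mm above the table. Origin at the centre of its underside.
- bell: Chrome desk bell on a black base, 76 mm across, 49 mm high, loose, beside one end of the case; to be left alone. Origin at the centre of its underside.

How it is judged:
On the way, in this order (a step that is already met when the one before it is completed fails the run):
1. the copper caddy stands on the blue coaster, released (horizontal distance between caddy_centre and coaster below 0.015 m and height (world z) of caddy_centre between 0.018 and 0.027 m and angle between caddy_centre's own z axis and vertical below 0.12 rad and contact force between the fingers and caddy below 0.1 N), for 0.2 s.
2. the sugar pot stands on the white saucer, released, with the earlier pieces still in place (horizontal distance between caddy_centre and coaster below 0.015 m and height (world z) of caddy_centre between 0.018 and 0.027 m and angle between each of caddy_centre, sugar_pot_centre's own z axis and vertical below 0.12 rad and horizontal distance between sugar_pot_centre and saucer below 0.015 m and height (world z) of sugar_pot_centre between 0.029 and 0.038 m and contact force between the fingers and sugar_pot below 0.1 N), for 0.2 s.
3. the red tin lies squarely on the cork mat, released, with the earlier pieces still in place (horizontal distance between caddy_centre and coaster below 0.015 m and height (world z) of caddy_centre between 0.018 and 0.027 m and angle between each of caddy_centre, sugar_pot_centre, card_tin_centre's own z axis and vertical below 0.12 rad and horizontal distance between sugar_pot_centre and saucer below 0.015 m and height (world z) of sugar_pot_centre between 0.029 and 0.038 m and horizontal distance between card_tin_centre and cork_mat below 0.015 m and height (world z) of card_tin_centre between 0.012 and 0.021 m and angle between the x axis of card_tin_centre and the x axis of cork_mat, either way round below 0.25 rad and contact force between the fingers and card_tin below 0.1 N), for 0.2 s.
4. the walnut box lies squarely on the green mat, released, with the earlier pieces still in place (horizontal distance between caddy_centre and coaster below 0.015 m and height (world z) of caddy_centre between 0.018 and 0.027 m and angle between each of caddy_centre, sugar_pot_centre, card_tin_centre, piece_box_centre's own z axis and vertical below 0.12 rad and horizontal distance between sugar_pot_centre and saucer below 0.015 m and height (world z) of sugar_pot_centre between 0.029 and 0.038 m and horizontal distance between card_tin_centre and cork_mat below 0.015 m and height (world z) of card_tin_centre between 0.012 and 0.021 m and angle between the x axis of card_tin_centre and the x axis of cork_mat, either way round below 0.25 rad and horizontal distance between piece_box_centre and green_mat below 0.015 m and height (world z) of piece_box_centre between 0.018 and 0.027 m and angle between the x axis of piece_box_centre and the x axis of green_mat, either way round below 0.25 rad and contact force between the fingers and piece_box below 0.1 N), for 0.2 s.
At the end, for the whole second after the job is handed in: Caddy, pot, tin and box rest level (7 deg) on coaster, saucer, cork mat and green mat, centres within 15 mm of the middle, long sides of tin and box within 14 deg of their mats', all released and at rest; the bell within 20 mm of where it was; the pot never dropped or tipped (all of step 4 and contact force between the fingers and caddy below 0.1 N and contact force between the fingers and sugar_pot below 0.1 N and contact force between the fingers and card_tin below 0.1 N and linear speed of each of caddy, sugar_pot, card_tin, piece_box below 0.02 m/s and distance of bell from where it was at the start of the episode below 0.02 m); the robot touches nothing.
It fails at once if the sugar pot is tipped more than 35 degrees (angle between sugar_pot_centre's own z axis and vertical above 0.6 rad).
It fails at once if the sugar pot is dropped (falls free by more than about 25 mm) (contact force between the fingers and sugar_pot below 0.01 N and linear speed of sugar_pot above 0.7 m/s).
It fails at once if the bell is moved more than 20 mm (distance of bell from where it was at the start of the episode above 0.02 m).
It also fails if it takes over 136 s, if anything falls off the work surface, if the arm or the gripper's body presses on something with over 40 N, if the wrist force passes 120 N, or if a joint passes its speed limit or range.

## Working session

There is one attempt and no reset: what is moved stays moved. The work goes in short steps, Python scripts to look and compute and a shell command to move; the robot and the scene stay as the last step left them, time stands still between calls to the robot, and variables do not carry over. Pictures are saved under pics/ and viewed, and the job is handed in when it is done.

```bash
ls; mkdir -p pics; cat > h.py <<'E'
import numpy as np, cv2
from bench import r
def save(cam,name):
    im,d=r.grab_frame(cam); cv2.imwrite('pics/'+name,im[:,:,::-1]); return im,d
def cam(c):
    k=r.get_calibration(c); f=240/np.tan(np.radians(k['vertical_fov'])/2); 
    return k,f
def world(c,d,us,vs,o=None):
    k,f=cam(c); z=d[vs,us]
    P=np.stack([(us-k['cx'])/f*z,(vs-k['cy'])/f*z,z],-1)
    if c=='wrist':
        T=np.array(k['T_tool_cam']); P=P@T[:3,:3].T+T[:3,3]
        R=cv2.Rodrigues(np.array(o['orientation'],float))[0]; return P@R.T+np.array(o['tcp_pos'])
    return (P-np.array(k['t']))@np.array(k['R'])
def st():
    o=r.get_obs(); print({k:np.round(o[k],4).tolist() for k in('clock','tcp_pos','orientation','contact_force','grip_width','joints')}); return o
E
python3 - <<'E'
from h import *
o=st()
for c in('scene','top','wrist'):
    im,d=save(c,c+'0.png'); print(c,(d>0).mean(),cam(c)); print(o['orientation'])
E
```

```text
pics
{'clock': 0.0, 'tcp_pos': [0.2884, 0.6098, 0.3029], 'orientation': [-0.6883, -3.065, 0.0028], 'contact_force': [0.0345, -0.2598, -0.3676], 'grip_width': 0.0856, 'joints': [-1.2371, 0.4778, 0.0223, 1.5565, -0.0115, 1.1093, -0.0831]}
scene 0.996103515625 ({'vertical_fov': 48.951966146081595, 'cx': 320.14428995686234, 'cy': 237.67369185588373, 'R': array([[-0.37283766,  0.92782573,  0.01146685],
       [ 0.73419816,  0.30254203, -0.60780044],
       [-0.56740209, -0.21819196, -0.79400701]]), 't': array([ 0.23429059, -0.32040731,  1.47836795])}, np.float64(527.2174690508309))
[-6.88265504e-01 -3.06496475e+00  2.80934799e-03]
top 0.9961393229166666 ({'vertical_fov': 53.423376141074655, 'cx': 321.11500983315244, 'cy': 233.48382721604168, 'R': array([[-0.02690486, -0.99962712, -0.00466416],
       [-0.99287288,  0.0272644 , -0.11601766],
       [ 0.11610156,  0.00150948, -0.9932362 ]]), 't': array([0.00801189, 0.56354363, 1.14514518])}, np.float64(476.94447739108233))
[-6.88265504e-01 -3.06496475e+00  2.80934799e-03]
wrist 0.9957584635416666 ({'vertical_fov': 66.58490519492418, 'cx': 326.00526048695355, 'cy': 245.86738470373598, 'T_tool_cam': array([[-1.18358010e-03, -9.59546987e-01, -2.81546051e-01,
         7.12374488e-02],
       [ 9.99999279e-01, -1.07905842e-03, -5.26279758e-04,
         1.56513836e-03],
       [ 2.01185518e-04, -2.81546471e-01,  9.59547573e-01,
        -7.06416689e-02],
       [ 0.00000000e+00,  0.00000000e+00,  0.00000000e+00,
         1.00000000e+00]])}, np.float64(365.4699857488082))
[-6.88265504e-01 -3.06496475e+00  2.80934799e-03]
```

View pics/scene0.png

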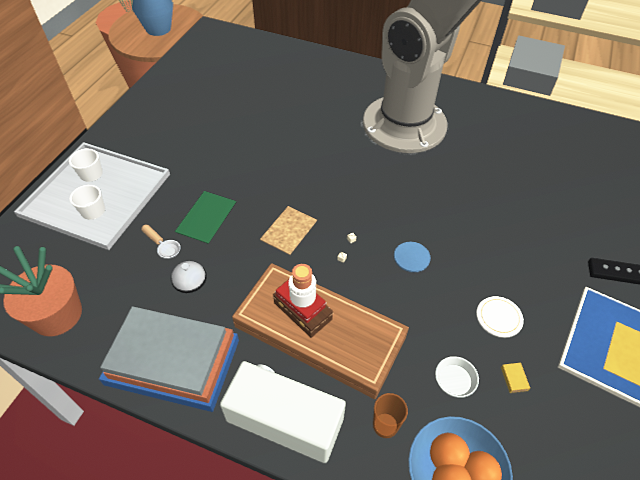

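View pics/top0.png

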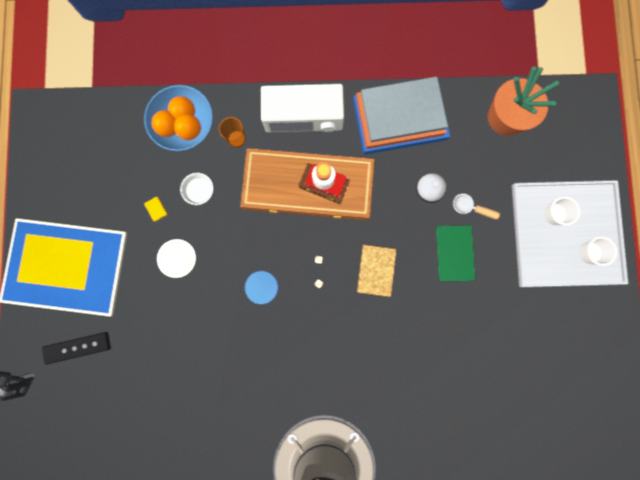

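```bash
cat > loc.py <<'E'
from h import *
import sys
o=st()
for c in sys.argv[2:]:
    im,d=save(c,sys.argv[1]+c+'.png')
    for n in('caddy_centre','sugar_pot_centre','card_tin_centre','piece_box_centre','coaster','saucer','cork_mat','green_mat','tavla_case','bell'):
        L=r.masks_of(n,c)
        for m in L[:1]:
            M=m['pixels']&(d>0); v,u=np.nonzero(M)
            if len(u)<20: print(n,m['p'],len(u)); continue
            P=world(c,d,u,v,o); zt=np.percentile(P[:,2],95); T=P[P[:,2]>zt-0.006]
            # keep largest top blob; rectangle in world
            q=T[:,:2]; lo,hi=np.percentile(q,1,0),np.percentile(q,99,0)
            rc=cv2.minAreaRect((q*1000).astype(np.float32)); 
            cc=cv2.minEnclosingCircle((q*1000).astype(np.float32))
            print(c,n,'p%.2f'%m['p'],np.round(m['at']),len(u),'z',np.round(zt,4),'bb',np.round((lo+hi)/2,4),np.round(hi-lo,4),'rect',np.round(rc[0],1),np.round(rc[1],1),round(rc[2],1),'circ',np.round(cc[0],1),round(cc[1],1))
E
python3 loc.py a top scene
```

```text
{'clock': 0.15, 'tcp_pos': [0.2885, 0.6099, 0.3031], 'orientation': [-0.6882, -3.0651, 0.0023], 'contact_force': [0.1203, 0.9012, -0.0834], 'grip_width': 0.0853, 'joints': [-1.2371, 0.4776, 0.0224, 1.5562, -0.0115, 1.1093, -0.0831]}
top caddy_centre p0.57 [325. 172.] 250 z 0.1955 bb [ 0.6833 -0.0164] [0.0314 0.0326] rect [683.6 -17. ] [32.8 34. ] 42.7 circ [683.9 -16.4] 17.8
top sugar_pot_centre p0.76 [325. 175.] 217 z 0.1641 bb [ 0.6764 -0.0164] [0.0341 0.047 ] rect [676.2 -16.3] [47.  34.3] 89.0 circ [682.  -16.6] 24.1
top card_tin_centre p0.67 [333. 187.] 485 z 0.1099 bb [ 0.6821 -0.0212] [0.0714 0.0917] rect [682.  -21.7] [87.5 51.2] 68.2 circ [681.7 -21.1] 48.7
top piece_box_centre p0.59 [320. 196.] 426 z 0.0863 bb [ 0.6811 -0.0169] [0.0906 0.1137] rect [680.3 -17.8] [109.6  58.8] 64.9 circ [680.3 -17.8] 60.1
top coaster p0.98 [263. 288.] 861 z 0.0105 bb [0.4356 0.1451] [0.0767 0.0771] rect [436.8 144.4] [79.7 78.6] 27.6 circ [437.2 145.8] 41.6
top cork_mat p0.65 [375. 269.] 1619 z 0.0081 bb [ 0.4704 -0.1436] [0.1186 0.0899] rect [ 471.1 -144.4] [ 84.2 121.2] 80.5 circ [ 471.5 -
[... 923 characters left out ...]
[411. 257.] 858 z 0.0093 bb [0.4364 0.1472] [0.0764 0.077 ] rect [436.4 147.2] [80.1 81.4] 28.0 circ [436.5 147.5] 41.7
scene saucer p0.66 [501. 313.] 1467 z 0.0094 bb [0.5159 0.3599] [0.0889 0.0873] rect [515.7 359.9] [93.2 93.9] 85.8 circ [514.9 359.4] 49.5
scene cork_mat p0.87 [291. 229.] 1424 z 0.0072 bb [ 0.4714 -0.1424] [0.1204 0.0893] rect [ 470.6 -143.3] [ 85.  122.2] 80.6 circ [ 471.1 -142.3] 70.4
scene tavla_case p0.76 [337. 334.] 10268 z 0.0489 bb [0.693  0.0243] [0.1637 0.3148] rect [690.5  23.5] [319.8 151.2] 83.5 circ [689.9  23.7] 174.4
scene bell p0.59 [188. 275.] 895 z 0.0375 bb [ 0.6788 -0.2883] [0.0413 0.0403] rect [ 680.3 -288.4] [46.  43.5] 53.1 circ [ 678.1 -288.3] 24.8
```

The two cameras agree to within a few mm:

| Item | Centre (x, y) | Long axis |
|---|---|---|
| Caddy, top view px (325,172) | (0.684, -0.016) | n/a |
| Tin | (0.683, -0.020) | about 68° |
| Box | (0.682, -0.017) | about 66° |
| Coaster | (0.4365, 0.146) | n/a |
| Saucer | (0.515, 0.360) | n/a |
| Cork mat | (0.471, -0.1435) | about -9.5° |
| Green mat | (0.509, -0.344) | about -1.4° |

I'll go above the pile with the jaws along -21°, across the tin's width.

```bash
python3 -m handwheel '[[[0.0198,-0.0313,0,0,0,-0.0748,0.0854],[0.0198,-0.0313,0,0,0,-0.0748,0.0854],[0.0198,-0.0313,0,0,0,-0.0748,0.0854],[0.0198,-0.0313,0,0,0,-0.0748,0.0854],[0.0198,-0.0313,0,0,0,-0.0748,0.0854],[0.0198,-0.0313,0,0,0,-0.0748,0.0854],[0.0198,-0.0313,0,0,0,-0.0748,0.0854],[0.0198,-0.0313,0,0,0,-0.0748,0.0854],[0.0198,-0.0313,0,0,0,-0.0748,0.0854],[0.0198,-0.0313,0,0,0,-0.0748,0.0854]]]'
python3 -m handwheel '[[[0.0198,-0.0313,0,0,0,-0.0748,0.0854],[0.0198,-0.0313,0,0,0,-0.0748,0.0854],[0.0198,-0.0313,0,0,0,-0.0748,0.0854],[0.0198,-0.0313,0,0,0,-0.0748,0.0854],[0.0198,-0.0313,0,0,0,-0.0748,0.0854],[0.0198,-0.0313,0,0,0,-0.0748,0.0854],[0.0198,-0.0313,0,0,0,-0.0748,0.0854],[0.0198,-0.0313,0,0,0,-0.0748,0.0854],[0.0198,-0.0313,0,0,0,-0.0748,0.0854],[0.0198,-0.0313,0,0,0,-0.0748,0.0854]]]'
python3 -m handwheel '[[[0,0,0,0,0,0,0.0854],[0,0,0,0,0,0,0.0854],[0,0,0,0,0,0,0.0854],[0,0,0,0,0,0,0.0854]]]'
cat >> h.py <<'E'
def pose(tx=None,ty=None,tz=None,jaw=None):
    o=r.get_obs(); R=cv2.Rodrigues(np.array(o['orientation'],float))[0]
    a=np.degrees(np.arctan2(R[1,1],R[0,1])); p=np.array(o['tcp_pos'])
    print('t %.2f'%o['clock'],'tcp',p.round(4),'jaw %.1f'%a,'tilt',R[:,2].round(3),'F',np.round(o['contact_force'],2),'w %.4f'%o['grip_width'],'j1 %.2f j7 %.2f'%(o['joints'][0],o['joints'][6]))
    if tx is not None:
        dj=None
        if jaw is not None: dj=np.radians((jaw-a+90)%180-90)
        print('delta',(np.array([tx,ty,tz])-p).round(4),'turn',dj)
    return o
E
python3 -c "
from h import *
pose()"; python3 loc.py b wrist
```

```text
clock: 2.08
tcp_pos: [0.4873, 0.2956, 0.3042]
orientation: [1.765, 2.599, 0.001]
contact_force: [0.8, 0.5, 0.1]
grip_width: 0.0853
clock: 2.92
tcp_pos: [0.6854, -0.0172, 0.3041]
orientation: [-2.592, -1.775, -0.001]
contact_force: [0.1, 1.1, -0.4]
grip_width: 0.0855
clock: 3.25
tcp_pos: [0.6843, -0.014, 0.3037]
orientation: [-2.586, -1.781, -0.0]
contact_force: [-1.7, -0.3, 0.6]
grip_width: 0.0857
t 3.25 tcp [ 0.6843 -0.014   0.3037] jaw -20.9 tilt [-0.001  0.001 -1.   ] F [-1.72 -0.29  0.6 ] w 0.0857 j1 -0.42 j7 -0.20
{'clock': 3.25, 'tcp_pos': [0.6843, -0.014, 0.3037], 'orientation': [-2.5863, -1.7812, -0.0003], 'contact_force': [-1.7178, -0.2883, 0.5967], 'grip_width': 0.0857, 'joints': [-0.4235, 0.5356, 0.5239, 1.5563, -0.2878, 1.1277, -0.2006]}
wrist caddy_centre p0.59 [326. 274.] 3926 z 0.1938 bb [ 0.685  -0.0144] [0.0329 0.0331] rect [684.8 -14.9] [35.4 34.3] 69.4 circ [684.6 -15. ] 18.0
wrist sugar_pot_centre p0.91 [322. 231.] 2295 z 0.1613 bb [ 0.6849 -0.01  ] [0.0469 0.0381] rect [687.4  -7.8] [34.6 49.7] 69.1 circ [684.7 -14.7] 25.1
wrist card_tin_centre p0.58 [331. 203.] 2093 z 0.1075 bb [0.6936 0.005 ] [0.0546 0.0444] rect [693.6   4.1] [34.7 52.3] 67.1 circ [692.9   3.3] 30.3
wrist piece_box_centre p0.97 [320. 179.] 2013 z 0.0837 bb [ 0.6836 -0.0047] [0.092  0.0954] rect [683.2 -16.3] [109.4  60. ] 66.2 circ [683.  -15.9] 61.2
wrist coaster p0.84 [ 34. 150.] 5443 z 0.0076 bb [0.4396 0.1468] [0.0753 0.0763] rect [442.3 143.9] [81.4 71. ] 55.4 circ [437.7 146.7] 41.5
wrist cork_mat p0.97 [226. 380.] 2294 z 0.0056 bb [ 0.4971 -0.1422] [0.0757 0.0947] rect [ 553.8 -110.6] [239.5 129.8] 21.1 circ [544.1 -85.5] 125.6
wrist tavla_case p0.77 [304. 125.] 47092 z 0.0478 bb [0.6914 0.0242] [0.1604 0.3105] rect [691.2  23.8] [319.  150.3] 83.5 circ [690.8  23.9] 173.3
wrist bell p0.61 [409. 408.] 1533 z 0.0323 bb [ 0.69   -0.2754] [0.0318 0.0292] rect [ 688.5 -150.3] [ 33.8 282.4] 0.9 circ [ 701.7 -150. ] 141.3
```

View pics/bwrist.png

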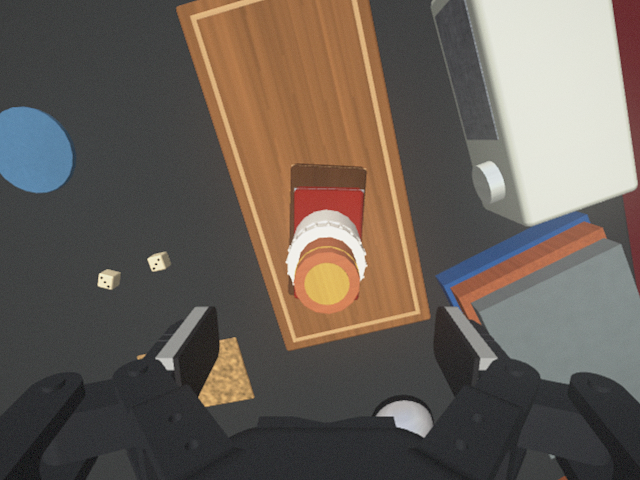

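The wrist view (caddy px (326,284) centred between the pads) puts the caddy and pot at (0.685, -0.015), so I'll descend and grip the caddy.

```bash
python3 -m handwheel '[[[0.0005,-0.001,-0.013,0,0,0,0.0854],[0,0,-0.013,0,0,0,0.0854],[0,0,-0.013,0,0,0,0.0854],[0,0,-0.013,0,0,0,0.0854],[0,0,-0.013,0,0,0,0.07],[0,0,0,0,0,0,0.06],[0,0,0,0,0,0,0.05]]]' 25
python3 -m handwheel '[[[0,0,0,0,0,0,0.044],[0,0,0,0,0,0,0.038],[0,0,0,0,0,0,0.032],[0,0,0,0,0,0,0.028],[0,0,0,0,0,0,0.025],[0,0,0,0,0,0,0.02],[0,0,0,0,0,0,0.02],[0,0,0,0,0,0,0.02]]]' 25
python3 -c "
from h import *
pose(); save('wrist','c1.png')"
```

```text
clock: 4.38
tcp_pos: [0.6846, -0.0168, 0.2375]
orientation: [-2.589, -1.778, 0.003]
contact_force: [0.5, 0.4, 0.6]
grip_width: 0.0516
clock: 5.05
tcp_pos: [0.6856, -0.0169, 0.2399]
orientation: [2.589, 1.778, 0.002]
contact_force: [-0.3, 0.4, 5.6]
grip_width: 0.0352
t 5.05 tcp [ 0.6856 -0.0169  0.2399] jaw -21.0 tilt [ 0.002  0.    -1.   ] F [-0.31  0.41  5.58] w 0.0352 j1 -0.40 j7 -0.17
```

View pics/c1.png

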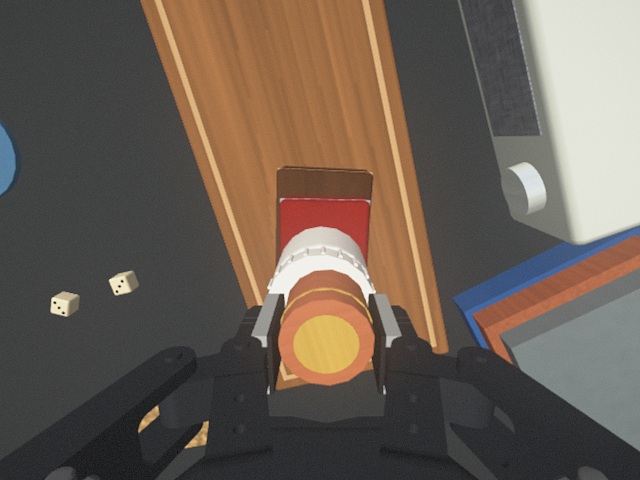

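```bash
python3 -m handwheel '[[[0,0,0.004,0,0,0,0.02],[0,0,0.008,0,0,0,0.02],[0,0,0.012,0,0,0,0.02],[0,0,0.012,0,0,0,0.02],[0,0,0.012,0,0,0,0.02],[0,0,0.012,0,0,0,0.02],[0,0,0,0,0,0,0.02],[0,0,0,0,0,0,0.02],[0,0,0,0,0,0,0.02]]]'
python3 - <<'E'
from h import *
pose(.4365,.1465,.12)
E
python3 loc.py d scene wrist | grep -v mat; python3 -c "
from h import *
pose()"
```

```text
clock: 5.85
tcp_pos: [0.6849, -0.0166, 0.2987]
orientation: [-2.589, -1.779, 0.0]
contact_force: [-0.3, -0.4, -1.2]
grip_width: 0.0353
t 5.85 tcp [ 0.6849 -0.0166  0.2987] jaw -21.0 tilt [-0.  0. -1.] F [-0.28 -0.38 -1.18] w 0.0353 j1 -0.42 j7 -0.20
delta [-0.2484  0.1631 -0.1787] turn None
{'clock': 5.85, 'tcp_pos': [0.6849, -0.0166, 0.2987], 'orientation': [-2.589, -1.7787, 0.0004], 'contact_force': [-0.283, -0.3773, -1.184], 'grip_width': 0.0353, 'joints': [-0.4195, 0.5412, 0.5237, 1.5601, -0.2907, 1.1191, -0.1969]}
scene caddy_centre p0.53 [303. 259.] 297 z 0.2531 bb [ 0.688  -0.0085] [0.0377 0.0198] rect [688.1  -9.1] [21.1 37.8] 88.5 circ [688.  -11.8] 19.4
scene sugar_pot_centre p0.93 [304. 287.] 784 z 0.1621 bb [ 0.6847 -0.0142] [0.0447 0.045 ] rect [685.9 -14.4] [46.7 48.4] 27.8 circ [684.1 -14.3] 25.4
scene card_tin_centre p0.65 [301. 309.] 644 z 0.1084 bb [ 0.6944 -0.0199] [0.0511 0.0931] rect [683.4 -19.5] [87.6 52. ] 68.1 circ [684.1 -19.8] 48.9
scene piece_box_centre p0.81 [316. 320.] 728 z 0.0838 bb [ 0.7014 -0.0149] [0.0553 0.114 ] rect [683.2 -14.3] [106.2  61.8] 65.
[... 1045 characters left out ...]
wrist piece_box_centre p0.80 [318. 173.] 1973 z 0.0834 bb [ 0.6831 -0.004 ] [0.0921 0.0939] rect [682.8 -15.9] [109.1  60.2] 66.1 circ [682.6 -15.5] 61.2
wrist coaster p0.76 [ 29. 151.] 5061 z 0.0076 bb [0.4408 0.1465] [0.0724 0.0758] rect [444.5 142.3] [81.4 64.4] 54.7 circ [437.6 147.1] 41.2
wrist tavla_case p0.88 [298. 112.] 43691 z 0.0477 bb [0.6938 0.029 ] [0.1553 0.2974] rect [690.9  23.8] [318.6 150.4] 83.4 circ [691.3  24.5] 174.4
wrist bell p0.61 [378. 406.] 130 z 0.0144 bb [ 0.6684 -0.2004] [0.0305 0.1271] rect [ 683.6 -135. ] [265.4  12. ] 79.0 circ [ 678.2 -133.9] 132.7
t 6.95 tcp [ 0.6851 -0.0168  0.2989] jaw -21.0 tilt [ 0. -0. -1.] F [0.75 0.45 0.02] w 0.0352 j1 -0.42 j7 -0.20
```

View pics/dscene.png

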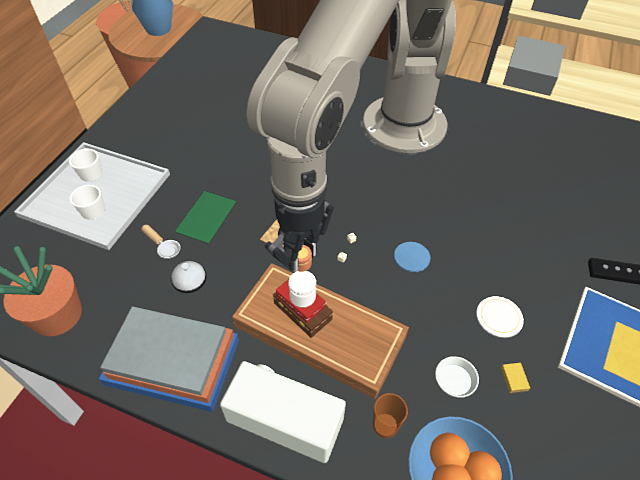

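The caddy is held, with its underside 80 mm below the TCP. Moving to the coaster.

```bash
python3 -m handwheel '[[[-0.0249,0.0162,0,0,0,0,0.02],[-0.0249,0.0162,0,0,0,0,0.02],[-0.0249,0.0162,0,0,0,0,0.02],[-0.0249,0.0162,0,0,0,0,0.02],[-0.0249,0.0162,0,0,0,0,0.02],[-0.0249,0.0162,-0.015,0,0,0,0.02],[-0.0249,0.0162,-0.015,0,0,0,0.02],[-0.0249,0.0162,-0.015,0,0,0,0.02],[-0.0249,0.0162,-0.015,0,0,0,0.02],[-0.0249,0.0162,-0.015,0,0,0,0.02]]]'
python3 -m handwheel '[[[0,0,-0.02,0,0,0,0.02],[0,0,-0.02,0,0,0,0.02],[0,0,-0.02,0,0,0,0.02],[0,0,-0.02,0,0,0,0.02],[0,0,-0.02,0,0,0,0.02],[0,0,-0.01,0,0,0,0.02],[0,0,0,0,0,0,0.02],[0,0,0,0,0,0,0.02],[0,0,0,0,0,0,0.02]]]'
python3 - <<'E'
from h import *
pose(.4363,.1455,.086)
E
```

```text
clock: 7.78
tcp_pos: [0.435, 0.1458, 0.2237]
orientation: [-2.59, -1.778, -0.002]
contact_force: [-0.2, 0.8, -0.5]
grip_width: 0.0351
clock: 8.53
tcp_pos: [0.4368, 0.1453, 0.1148]
orientation: [2.59, 1.778, 0.003]
contact_force: [0.4, -0.5, -0.7]
grip_width: 0.0351
t 8.53 tcp [0.4368 0.1453 0.1148] jaw -21.0 tilt [ 0.001  0.001 -1.   ] F [ 0.42 -0.49 -0.75] w 0.0351 j1 -0.76 j7 -0.51
delta [-0.0005  0.0002 -0.0288] turn None
```

```bash
python3 -m handwheel '[[[0,0,-0.01,0,0,0,0.02],[0,0,-0.008,0,0,0,0.02],[0,0,-0.006,0,0,0,0.02],[0,0,-0.002,0,0,0,0.02],[0,0,-0.001,0,0,0,0.02],[0,0,-0.001,0,0,0,0.02],[0,0,0,0,0,0,0.02],[0,0,0,0,0,0,0.02]]]'
python3 -c "
from h import *
pose();print(r.get_obs()['contact_force'])"
```

```text
clock: 9.2
tcp_pos: [0.4363, 0.1452, 0.086]
orientation: [2.59, 1.778, 0.001]
contact_force: [0.2, -0.9, -1.0]
grip_width: 0.035
t 9.20 tcp [0.4363 0.1452 0.086 ] jaw -21.0 tilt [ 0.  0. -1.] F [ 0.24 -0.91 -0.99] w 0.0350 j1 -0.72 j7 -0.47
[ 0.24301024 -0.91015703 -0.98696767]
```

```bash
python3 -m handwheel '[[[0,0,-0.001,0,0,0,0.02],[0,0,-0.001,0,0,0,0.02],[0,0,0,0,0,0,0.02]]]'
python3 -m handwheel '[[[0,0,0,0,0,0,0.037],[0,0,0,0,0,0,0.04],[0,0,0,0,0,0,0.045],[0,0,0,0,0,0,0.055],[0,0,0,0,0,0,0.07],[0,0,0,0,0,0,0.0854],[0,0,0.004,0,0,0,0.0854],[0,0,0.02,0,0,0,0.0854],[0,0,0.03,0,0,0,0.0854],[0,0,0.04,0,0,0,0.0854]]]'
python3 -m handwheel '[[[0,0,0.04,0,0,0,0.0854],[0,0,0.04,0,0,0,0.0854],[0,0,0.04,0,0,0,0.0854],[0,0,0,0,0,0,0.0854],[0,0,0,0,0,0,0.0854]]]'
python3 loc.py e wrist scene| egrep -v 'mat|bell|case'
```

```text
clock: 9.45
tcp_pos: [0.4364, 0.1453, 0.0854]
orientation: [-2.589, -1.777, -0.002]
contact_force: [-5.6, -0.9, 24.7]
grip_width: 0.0352
clock: 10.28
tcp_pos: [0.4347, 0.1445, 0.1775]
orientation: [2.59, 1.779, -0.008]
contact_force: [1.0, 0.5, 0.6]
grip_width: 0.0854
clock: 10.7
tcp_pos: [0.437, 0.1456, 0.3003]
orientation: [-2.589, -1.779, -0.009]
contact_force: [-1.1, -0.5, 0.2]
grip_width: 0.0859
{'clock': 10.7, 'tcp_pos': [0.437, 0.1456, 0.3003], 'orientation': [-2.5887, -1.7786, -0.0089], 'contact_force': [-1.0578, -0.5355, 0.1672], 'grip_width': 0.0859, 'joints': [-0.9424, 0.1203, 0.5342, 2.0822, -0.0773, 0.9517, -0.7336]}
wrist caddy_centre p0.73 [323. 216.] 1184 z 0.0401 bb [0.438 0.147] [0.0322 0.0327] rect [437.7 147.1] [34.1 33.5] 69.8 circ [437.7 146.7] 17.7
wrist card_tin_centre p0.87 [632. 335.] 925 z 0.1021 bb [ 0.6483 -0.0375] [0.0114 0.0289] rect [648.6 -36.5] [34.2  3.1] 69.1 circ [648.7 -36.6] 17.1
wrist saucer p0.98 [319.   8.] 792 z 0.0078 bb [0.5013 0.3231] [0.0508 0.0225] rect [499.8 320.2] [11.4 59.6] 68.3 circ [501.7 325. ] 29.8
scene caddy_centre p0.55 [412. 254.] 287 z 0.0407 bb [0.4381 0.1465] [0.0346 0.0317] rect [437.7 145.7] [37.1 34. ] 20.4 circ [439.2 144.9] 19.8
scene sugar_pot_centre p0.60 [301. 287.] 811 z 0.1622 bb [ 0.6842 -0.0153] [0.046  0.0461] rect [684.  -15.1] [50.  47.4] 42.2 circ [683.8 -16. ] 25.9
scene card_tin_centre p0.82 [296. 304.] 700 z 0.1083 bb [ 0.6925 -0.0205] [0.0558 0.0935] rect [682.9 -20.9] [88.5 51.5] 67.5 circ [683.6 -20.7] 48.9
scene piece_box_centre p0.79 [312. 320.] 729 z 0.084 bb [ 0.7018 -0.0169] [0.0546 0.1166] rect [683.8 -17.2] [110.9  59.3] 67.2 circ [684.1 -17.6] 60.8
scene coaster p0.69 [410. 259.] 486 z 0.0093 bb [0.442  0.1459] [0.0677 0.0734] rect [441.1 146. ] [74.4 75.6] 1.7 circ [437.8 145.4] 40.6
scene saucer p0.90 [500. 314.] 1514 z 0.0094 bb [0.5156 0.3595] [0.0892 0.0889] rect [515.6 359.4] [94.6 95.3] 44.1 circ [515.1 359.8] 48.8
```

View pics/ewrist.png

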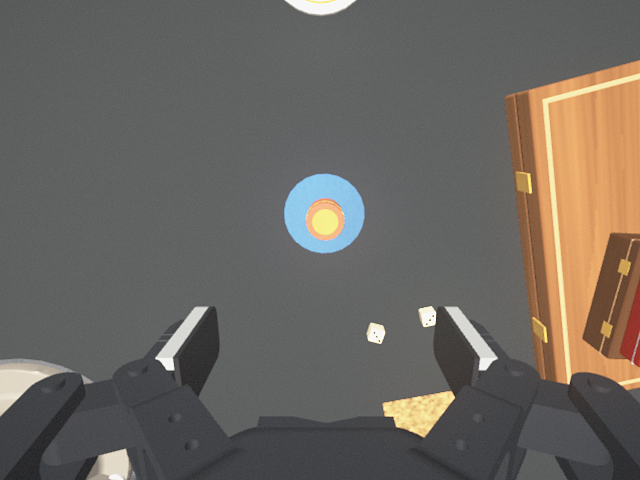

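The caddy sits centred on the coaster (offset about 1 mm in both views). Back to the pile for the pot.

```bash
python3 -m handwheel '[[[0.0248,-0.016,0,0,0,0,0.0854],[0.0248,-0.016,0,0,0,0,0.0854],[0.0248,-0.016,0,0,0,0,0.0854],[0.0248,-0.016,0,0,0,0,0.0854],[0.0248,-0.016,0,0,0,0,0.0854],[0.0248,-0.016,0,0,0,0,0.0854],[0.0248,-0.016,0,0,0,0,0.0854],[0.0248,-0.016,0,0,0,0,0.0854],[0.0248,-0.016,0,0,0,0,0.0854],[0.0248,-0.016,0,0,0,0,0.0854]]]'
python3 -m handwheel '[[[0,0,0,0,0,0,0.0854],[0,0,0,0,0,0,0.0854],[0,0,0,0,0,0,0.0854]]]'
python3 loc.py f wrist| egrep 'pot|tin|box'
python3 - <<'E'
from h import *
pose(.6848,-.0145,.191,-21)
E
```

```text
clock: 12.63
tcp_pos: [0.6852, -0.0155, 0.2975]
orientation: [-2.589, -1.779, 0.0]
contact_force: [0.1, 0.4, 0.5]
grip_width: 0.0855
clock: 12.88
tcp_pos: [0.6837, -0.0144, 0.2973]
orientation: [-2.589, -1.778, 0.001]
contact_force: [-0.7, 0.9, -0.3]
grip_width: 0.0855
wrist sugar_pot_centre p0.80 [322. 256.] 5796 z 0.1615 bb [ 0.6848 -0.0144] [0.0453 0.0457] rect [684.9 -14.3] [48.6 49.4] 67.5 circ [684.5 -14.9] 25.2
wrist card_tin_centre p0.63 [330. 204.] 2399 z 0.1076 bb [ 0.6839 -0.0197] [0.0739 0.0933] rect [683.6 -20.1] [87.2 52. ] 67.7 circ [683.6 -20.2] 49.3
wrist piece_box_centre p0.94 [320. 179.] 2052 z 0.0837 bb [ 0.6834 -0.0049] [0.0924 0.0958] rect [683.2 -16.2] [109.1  60.3] 66.2 circ [683.  -16.3] 61.4
t 13.43 tcp [ 0.684  -0.0147  0.298 ] jaw -21.0 tilt [ 0.  0. -1.] F [-0.3   0.76 -0.55] w 0.0852 j1 -0.46 j7 -0.17
delta [ 0.0008  0.0002 -0.107 ] turn 0.0003644162557204678
```

```bash
python3 -m handwheel '[[[0.0005,0,-0.015,0,0,0,0.0854],[0,0,-0.015,0,0,0,0.0854],[0,0,-0.015,0,0,0,0.0854],[0,0,-0.015,0,0,0,0.0854],[0,0,-0.015,0,0,0,0.0854],[0,0,-0.015,0,0,0,0.0854],[0,0,-0.01,0,0,0,0.0854],[0,0,-0.006,0,0,0,0.0854],[0,0,0,0,0,0,0.075],[0,0,0,0,0,0,0.068]]]' 30
python3 -m handwheel '[[[0,0,0,0,0,0,0.062],[0,0,0,0,0,0,0.057],[0,0,0,0,0,0,0.053],[0,0,0,0,0,0,0.05],[0,0,0,0,0,0,0.045],[0,0,0,0,0,0,0.04],[0,0,0,0,0,0,0.035],[0,0,0,0,0,0,0.035],[0,0,0,0,0,0,0.035]]]' 30
python3 -c "
from h import *
pose(); save('wrist','g.png')"
```

```text
clock: 14.27
tcp_pos: [0.6848, -0.0149, 0.1922]
orientation: [2.589, 1.779, 0.0]
contact_force: [-0.2, 0.3, 0.1]
grip_width: 0.068
clock: 15.02
tcp_pos: [0.6848, -0.0147, 0.1927]
orientation: [2.589, 1.779, 0.001]
contact_force: [-2.2, 0.6, 5.2]
grip_width: 0.049
t 15.02 tcp [ 0.6848 -0.0147  0.1927] jaw -21.0 tilt [ 0.001  0.    -1.   ] F [-2.16  0.59  5.18] w 0.0490 j1 -0.42 j7 -0.12
```

View pics/g.png

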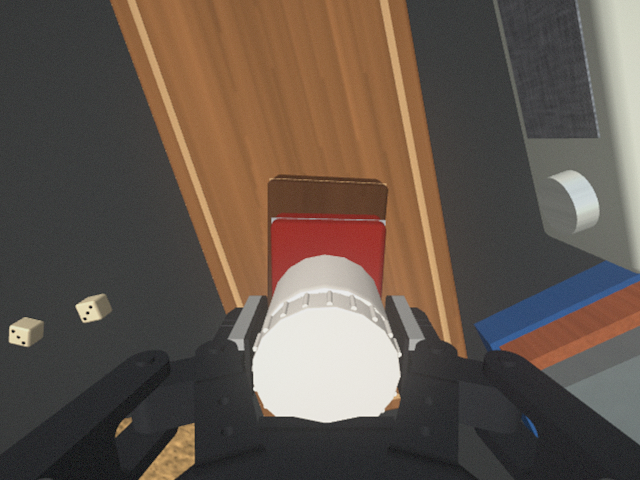

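```bash
python3 -m handwheel '[[[0,0,0.003,0,0,0,0.035],[0,0,0.006,0,0,0,0.035],[0,0,0.01,0,0,0,0.035],[0,0,0.012,0,0,0,0.035],[0,0,0.015,0,0,0,0.035],[0,0,0.015,0,0,0,0.035],[0,0,0.015,0,0,0,0.035],[0,0,0,0,0,0,0.035],[0,0,0,0,0,0,0.035]]]' 35
python3 loc.py g2 wrist scene| egrep 'pot|tin|box|caddy|saucer'
python3 - <<'E'
from h import *
pose(.515,.360,.27)
E
```

```text
clock: 15.82
tcp_pos: [0.6851, -0.015, 0.2694]
orientation: [2.589, 1.778, 0.004]
contact_force: [-0.2, 1.0, -2.4]
grip_width: 0.0489
wrist caddy_centre p0.80 [  5. 154.] 577 z 0.0238 bb [0.4496 0.1391] [0.0143 0.0195] rect [450.4 137.7] [26.4  7.1] 56.8 circ [447.7 139.4] 13.2
wrist sugar_pot_centre p0.60 [322. 346.] 19347 z 0.238 bb [ 0.6858 -0.013 ] [0.0458 0.0426] rect [686.7 -12.9] [45.2 48.5] 64.3 circ [685.1 -15.5] 25.7
wrist card_tin_centre p0.61 [325. 225.] 5247 z 0.1076 bb [ 0.691  -0.0007] [0.0578 0.0536] rect [690.8  -2.5] [48.9 52.1] 67.9 circ [690.3  -2.9] 34.8
wrist piece_box_centre p0.68 [317. 183.] 2433 z 0.0836 bb [0.6899 0.0103] [0.0791 0.0652] rect [689.5  -1.8] [77.6 60.3] 66.4 circ [689.4  -2. ] 47.9
scene caddy_centre p0.78 [414. 252.] 277 z 0.041 bb [0.4373 0.1463] [0.0331 0.0321] rect [437.3 145.6] [35.4 33.3] 23.1 circ [438.8 144.8] 18.9
scene sugar_pot_centre p0.78 [306. 270.] 558 z 0.2363 bb [ 0.6848 -0.0032] [0.046  0.0232] rect [684.6  -3. ] [46.8 24.5] 0.8 circ [684.6  -8.2] 24.0
scene card_tin_centre p0.94 [301. 303.] 1212 z 0.1087 bb [ 0.6906 -0.0206] [0.0587 0.0895] rect [687.9 -22. ] [88.8 63.8] 65.3 circ [684.  -20.9] 49.4
scene piece_box_centre p0.71 [313. 321.] 758 z 0.0837 bb [ 0.7011 -0.0148] [0.0561 0.1157] rect [683.7 -15. ] [107.1  60.6] 66.0 circ [683.9 -15.4] 60.0
scene saucer p0.72 [498. 319.] 1456 z 0.0094 bb [0.5156 0.3593] [0.0895 0.0874] rect [515.6 359.7] [93.2 95.3] 70.6 circ [515.6 359.4] 49.3
t 16.92 tcp [ 0.6846 -0.0148  0.2679] jaw -21.0 tilt [ 0.  0. -1.] F [ 0.73 -0.25 -3.26] w 0.0487 j1 -0.45 j7 -0.16
delta [-0.1696  0.3748  0.0021] turn None
```

View pics/g2scene.png

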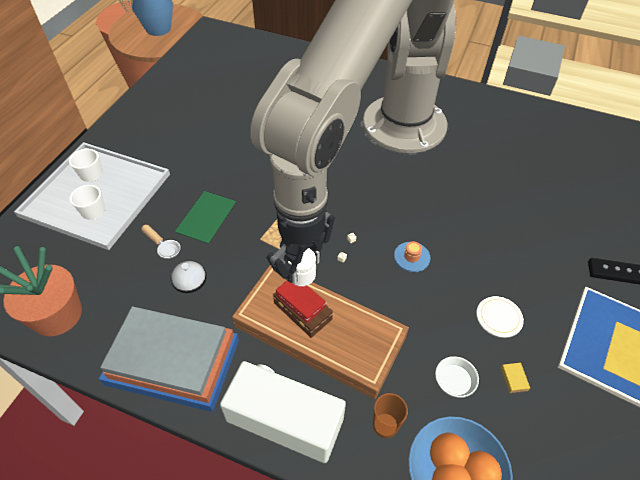

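```bash
python3 -m handwheel '[[[-0.0085,0.0187,0,0,0,0,0.035],[-0.0085,0.0187,0,0,0,0,0.035],[-0.0085,0.0187,0,0,0,0,0.035],[-0.0085,0.0187,0,0,0,0,0.035],[-0.0085,0.0187,0,0,0,0,0.035],[-0.0085,0.0187,0,0,0,0,0.035],[-0.0085,0.0187,0,0,0,0,0.035],[-0.0085,0.0187,0,0,0,0,0.035],[-0.0085,0.0187,0,0,0,0,0.035],[-0.0085,0.0187,0,0,0,0,0.035]]]'
python3 -m handwheel '[[[-0.0085,0.0187,0,0,0,0,0.035],[-0.0085,0.0187,0,0,0,0,0.035],[-0.0085,0.0187,0,0,0,0,0.035],[-0.0085,0.0187,0,0,0,0,0.035],[-0.0085,0.0187,0,0,0,0,0.035],[-0.0085,0.0187,0,0,0,0,0.035],[-0.0085,0.0187,0,0,0,0,0.035],[-0.0085,0.0187,0,0,0,0,0.035],[-0.0085,0.0187,0,0,0,0,0.035],[-0.0085,0.0187,0,0,0,0,0.035]]]'
python3 -m handwheel '[[[0,0,0,0,0,0,0.035],[0,0,0,0,0,0,0.035],[0,0,0,0,0,0,0.035]]]'
python3 loc.py i wrist| egrep 'pot|saucer'
python3 - <<'E'
from h import *
pose(.5153,.3593,.0915)
E
```

```text
clock: 17.75
tcp_pos: [0.5992, 0.1731, 0.2681]
orientation: [2.589, 1.779, 0.001]
contact_force: [-0.5, 0.4, -2.0]
grip_width: 0.049
clock: 18.58
tcp_pos: [0.5142, 0.3601, 0.2681]
orientation: [-2.59, -1.779, -0.0]
contact_force: [0.4, 0.9, -2.1]
grip_width: 0.0492
clock: 18.83
tcp_pos: [0.515, 0.3584, 0.268]
orientation: [2.589, 1.778, -0.0]
contact_force: [0.7, -0.2, -2.8]
grip_width: 0.0489
wrist sugar_pot_centre p0.60 [325. 344.] 19315 z 0.2366 bb [0.5156 0.3603] [0.0458 0.0427] rect [516.2 360.5] [45.  48.9] 67.9 circ [515.2 357.8] 25.7
wrist saucer p0.81 [326. 216.] 7680 z 0.0083 bb [0.5157 0.3622] [0.0887 0.0854] rect [516.7 363.3] [87.2 95.4] 67.7 circ [515.5 359.9] 47.9
t 19.38 tcp [0.5147 0.3591 0.2679] jaw -21.0 tilt [ 0.  0. -1.] F [-0.22 -0.25 -2.31] w 0.0488 j1 -1.10 j7 -0.83
delta [ 0.0006  0.0002 -0.1764] turn None
```

View pics/iwrist.png

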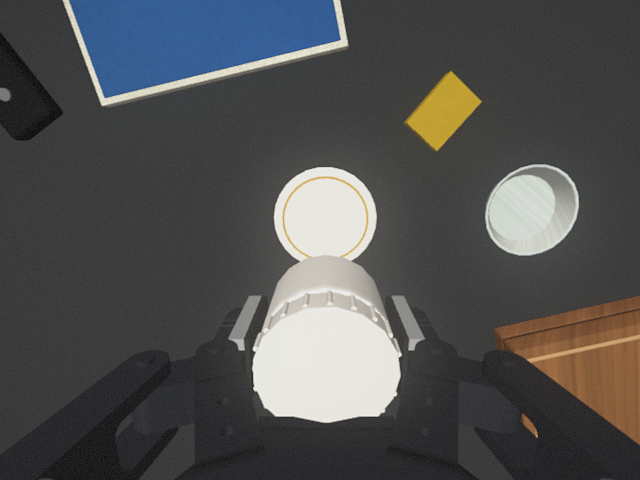

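Pot held upright over the saucer (saucer px (326,216), circle centre (0.5155, 0.360)). Descending.

```bash
python3 -m handwheel '[[[0.0005,0.0005,-0.018,0,0,0,0.035],[0,0,-0.018,0,0,0,0.035],[0,0,-0.018,0,0,0,0.035],[0,0,-0.018,0,0,0,0.035],[0,0,-0.018,0,0,0,0.035],[0,0,-0.018,0,0,0,0.035],[0,0,-0.018,0,0,0,0.035],[0,0,-0.018,0,0,0,0.035],[0,0,-0.012,0,0,0,0.035],[0,0,-0.006,0,0,0,0.035]]]'
python3 -m handwheel '[[[0,0,-0.004,0,0,0,0.035],[0,0,-0.003,0,0,0,0.035],[0,0,-0.002,0,0,0,0.035],[0,0,-0.001,0,0,0,0.035],[0,0,-0.001,0,0,0,0.035],[0,0,0,0,0,0,0.035],[0,0,0,0,0,0,0.035]]]'
```

```text
clock: 20.22
tcp_pos: [0.5144, 0.3594, 0.1042]
orientation: [2.589, 1.779, -0.004]
contact_force: [0.1, -0.3, -3.1]
grip_width: 0.0488
clock: 20.8
tcp_pos: [0.5152, 0.3598, 0.0953]
orientation: [-2.589, -1.779, -0.001]
contact_force: [0.0, -0.6, -2.2]
grip_width: 0.0487
```

```bash
python3 -m handwheel '[[[0,0,-0.001,0,0,0,0.035],[0,0,-0.001,0,0,0,0.035],[0,0,-0.001,0,0,0,0.035],[0,0,0,0,0,0,0.035],[0,0,0,0,0,0,0.035]]]'
python3 -m handwheel '[[[0,0,-0.001,0,0,0,0.035],[0,0,0,0,0,0,0.035],[0,0,0,0,0,0,0.035]]]'
```

```text
clock: 21.22
tcp_pos: [0.5152, 0.3598, 0.0927]
orientation: [-2.589, -1.778, -0.0]
contact_force: [-2.2, -1.4, 4.2]
grip_width: 0.049
clock: 21.47
tcp_pos: [0.5153, 0.3598, 0.0926]
orientation: [-2.589, -1.778, -0.0]
contact_force: [-4.8, -2.9, 13.6]
grip_width: 0.0491
```

Touchdown (force turned to +13.6 N). Release and rise.

```bash
python3 -m handwheel '[[[0,0,0,0,0,0,0.052],[0,0,0,0,0,0,0.056],[0,0,0,0,0,0,0.06],[0,0,0,0,0,0,0.07],[0,0,0,0,0,0,0.0854],[0,0,0,0,0,0,0.0854],[0,0,0.004,0,0,0,0.0854],[0,0,0.02,0,0,0,0.0854],[0,0,0.03,0,0,0,0.0854],[0,0,0.03,0,0,0,0.0854]]]'
python3 -m handwheel '[[[0,0,0.04,0,0,0,0.0854],[0,0,0.04,0,0,0,0.0854],[0,0,0.04,0,0,0,0.0854],[0,0,0,0,0,0,0.0854],[0,0,0,0,0,0,0.0854]]]'
python3 loc.py k wrist scene top| egrep 'pot|saucer|tin|box|caddy|cork|green|coas'
python3 - <<'E'
from h import *
pose(.6835,-.0205,.298,-22.1)
E
```

```text
clock: 22.3
tcp_pos: [0.5146, 0.3592, 0.1753]
orientation: [2.589, 1.778, -0.003]
contact_force: [-0.0, -0.2, 0.8]
grip_width: 0.0854
clock: 22.72
tcp_pos: [0.5162, 0.3602, 0.298]
orientation: [-2.589, -1.778, -0.009]
contact_force: [1.0, -0.8, 0.1]
grip_width: 0.0853
wrist caddy_centre p0.70 [325. 406.] 723 z 0.0392 bb [0.4404 0.1581] [0.028  0.0137] rect [441.6 158.4] [12.8 30.8] 71.1 circ [440.4 154.7] 15.4
wrist sugar_pot_centre p0.75 [324. 226.] 2785 z 0.0616 bb [0.5161 0.3596] [0.0452 0.0456] rect [516.1 359.5] [49.  48.9] 4.7 circ [515.6 359.2] 25.3
wrist piece_box_centre p0.55 [561. 476.] 52 z 0.0569 bb [0.6584 0.003 ] [0.0044 0.0099] rect [659.    2.9] [11.  2.] 65.6 circ [658.5   3.1] 5.5
wrist coaster p0.63 [326. 392.] 1846 z 0.0077 bb [0.4376 0.1559] [0.0768 0.0635] rect [440.3 158.9] [60.2 79.1] 69.4 circ [437.  149.7] 40.6
wrist saucer p0.71 [320. 192.] 4029 z 0.0082 bb [0.5156 0.3604] [0.0904 0.0907] rect [515.2 360.4] [95.1 93.9] 46.3 circ [515.6 359.8] 47.9
scene caddy_centre p0.69 [415. 252.] 277 z 0.0405 bb [0.4379 0.1463] [0.0342 0.0324] rect [437.4 145.6] [36.  3
[... 1691 characters left out ...]
6 bb [0.4366 0.1464] [0.0744 0.0749] rect [437.8 147.4] [78.1 77. ] 88.8 circ [437.4 146.3] 40.3
top saucer p0.70 [185. 260.] 742 z 0.0122 bb [0.5144 0.3584] [0.0899 0.0904] rect [514.6 357. ] [93.  92.5] 46.5 circ [514.4 357.6] 47.7
top cork_mat p0.83 [377. 268.] 1623 z 0.0083 bb [ 0.4712 -0.1436] [0.1205 0.0906] rect [ 470.8 -145.7] [ 86.6 120.9] 80.9 circ [ 471.4 -143.3] 70.7
top green_mat p0.56 [454. 255.] 1953 z 0.008 bb [ 0.5088 -0.3436] [0.1363 0.0871] rect [ 508.6 -343.7] [ 90.  139.8] 89.7 circ [ 508.5 -343.6] 80.0
t 24.37 tcp [0.5151 0.3597 0.2949] jaw -21.0 tilt [ 0. -0. -1.] F [-0.32  0.53 -0.36] w 0.0854 j1 -1.11 j7 -0.84
delta [ 0.1684 -0.3802  0.0031] turn -0.01874682485749983
```

View pics/kscene.png

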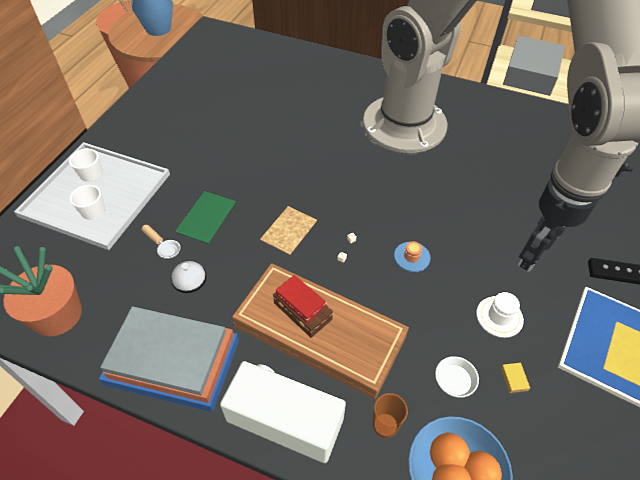

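Pot centred and upright on the saucer. Now the tin: grasp at (0.683,-0.020), jaw -22°.

```bash
python3 -m handwheel '[[[0.0168,-0.038,0,0,0,-0.002,0.0854],[0.0168,-0.038,0,0,0,-0.002,0.0854],[0.0168,-0.038,0,0,0,-0.002,0.0854],[0.0168,-0.038,0,0,0,-0.002,0.0854],[0.0168,-0.038,0,0,0,-0.002,0.0854],[0.0168,-0.038,0,0,0,-0.002,0.0854],[0.0168,-0.038,0,0,0,-0.002,0.0854],[0.0168,-0.038,0,0,0,-0.002,0.0854],[0.0168,-0.038,0,0,0,-0.002,0.0854],[0.0168,-0.038,0,0,0,-0.002,0.0854]]]'
python3 -m handwheel '[[[0,0,0,0,0,0,0.0854],[0,0,0,0,0,0,0.0854],[0,0,0,0,0,0,0.0854]]]'
python3 loc.py l wrist| egrep 'tin|box'
python3 - <<'E'
from h import *
pose(.683,-.0203,.162,-22.2)
E
```

```text
clock: 25.2
tcp_pos: [0.6837, -0.0221, 0.295]
orientation: [-2.607, -1.753, -0.0]
contact_force: [0.5, -0.4, 0.2]
grip_width: 0.0849
clock: 25.45
tcp_pos: [0.683, -0.0201, 0.2946]
orientation: [-2.607, -1.752, 0.0]
contact_force: [-0.5, 0.8, -0.4]
grip_width: 0.0857
wrist piece_box_centre p0.61 [327. 236.] 8235 z 0.1076 bb [ 0.6839 -0.0195] [0.0691 0.0886] rect [683.5 -20.4] [87.9 52.1] 67.6 circ [683.3 -20.2] 49.5
t 26.00 tcp [ 0.6831 -0.02    0.295 ] jaw -22.2 tilt [ 0.  0. -1.] F [-0.51 -0.46 -0.99] w 0.0851 j1 -0.46 j7 -0.17
delta [-1.00e-04 -3.00e-04 -1.33e-01] turn -0.0007878360835584935
```

```bash
python3 -m handwheel '[[[0,0,-0.018,0,0,0,0.0854],[0,0,-0.018,0,0,0,0.0854],[0,0,-0.018,0,0,0,0.0854],[0,0,-0.018,0,0,0,0.0854],[0,0,-0.018,0,0,0,0.0854],[0,0,-0.018,0,0,0,0.0854],[0,0,-0.015,0,0,0,0.0854],[0,0,-0.01,0,0,0,0.0854],[0,0,0,0,0,0,0.075],[0,0,0,0,0,0,0.068]]]' 35
python3 -m handwheel '[[[0,0,0,0,0,0,0.062],[0,0,0,0,0,0,0.057],[0,0,0,0,0,0,0.053],[0,0,0,0,0,0,0.05],[0,0,0,0,0,0,0.045],[0,0,0,0,0,0,0.04],[0,0,0,0,0,0,0.035],[0,0,0,0,0,0,0.035],[0,0,0,0,0,0,0.035]]]' 35
python3 -c "
from h import *
pose(); save('wrist','m.png')"
```

```text
clock: 26.83
tcp_pos: [0.6831, -0.0204, 0.1618]
orientation: [-2.607, -1.753, 0.001]
contact_force: [-0.3, -0.5, 0.7]
grip_width: 0.0682
clock: 27.58
tcp_pos: [0.6837, -0.0204, 0.1632]
orientation: [2.607, 1.752, 0.003]
contact_force: [-1.0, 0.3, 6.2]
grip_width: 0.0513
t 27.58 tcp [ 0.6837 -0.0204  0.1632] jaw -22.2 tilt [ 0.002  0.    -1.   ] F [-0.96  0.29  6.18] w 0.0513 j1 -0.41 j7 -0.11
```

View pics/m.png

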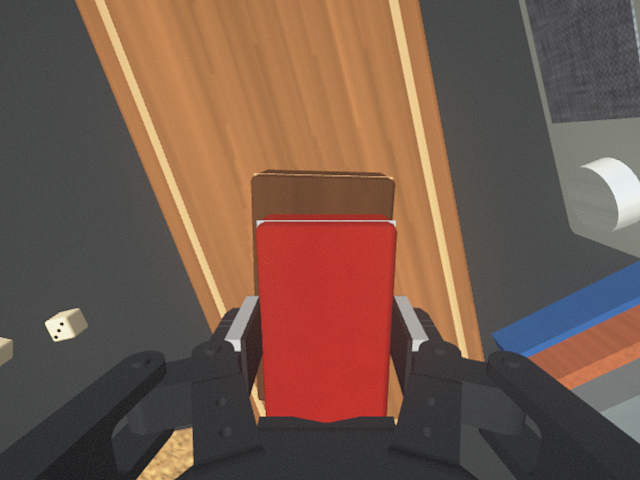

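```bash
python3 -m handwheel '[[[0,0,0.003,0,0,0,0.035],[0,0,0.006,0,0,0,0.035],[0,0,0.01,0,0,0,0.035],[0,0,0.012,0,0,0,0.035],[0,0,0.015,0,0,0,0.035],[0,0,0.015,0,0,0,0.035],[0,0,0.015,0,0,0,0.035],[0,0,0,0,0,0,0.035],[0,0,0,0,0,0,0.035]]]' 40
python3 loc.py n wrist| egrep 'tin|box'
python3 - <<'E'
from h import *
pose(.471,-.1435,.24,80.6)
E
```

```text
clock: 28.38
tcp_pos: [0.6837, -0.0204, 0.2394]
orientation: [2.606, 1.752, 0.004]
contact_force: [0.2, 0.0, -2.1]
grip_width: 0.0506
wrist card_tin_centre p0.86 [327. 312.] 26787 z 0.1836 bb [ 0.6857 -0.0175] [0.0673 0.0852] rect [684.3 -19.7] [85.9 52.6] 67.7 circ [684.  -19.1] 48.5
wrist piece_box_centre p0.70 [321. 187.] 4913 z 0.0836 bb [0.6988 0.0203] [0.0592 0.0438] rect [699.   19.5] [30.9 59.7] 66.2 circ [698.3  19.2] 32.7
t 28.93 tcp [ 0.6831 -0.0203  0.2377] jaw -22.2 tilt [-0. -0. -1.] F [ 0.15 -0.44 -1.08] w 0.0509 j1 -0.44 j7 -0.15
delta [-0.2121 -0.1232  0.0023] turn -1.3477675476112176
```

View pics/nwrist.png

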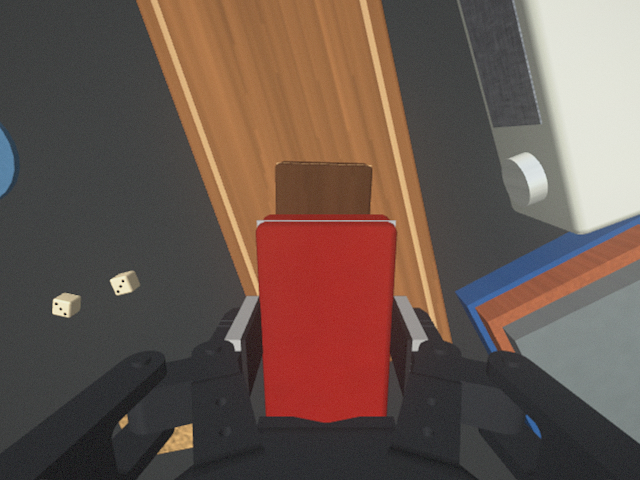

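```bash
python3 -m handwheel '[[[-0.0151,-0.0088,0,0,0,-0.0963,0.035],[-0.0151,-0.0088,0,0,0,-0.0963,0.035],[-0.0151,-0.0088,0,0,0,-0.0963,0.035],[-0.0151,-0.0088,0,0,0,-0.0963,0.035],[-0.0151,-0.0088,0,0,0,-0.0963,0.035],[-0.0151,-0.0088,0,0,0,-0.0963,0.035],[-0.0151,-0.0088,0,0,0,-0.0963,0.035]]]'
python3 -m handwheel '[[[-0.0151,-0.0088,0,0,0,-0.0963,0.035],[-0.0151,-0.0088,0,0,0,-0.0963,0.035],[-0.0151,-0.0088,0,0,0,-0.0963,0.035],[-0.0151,-0.0088,0,0,0,-0.0963,0.035],[-0.0151,-0.0088,0,0,0,-0.0963,0.035],[-0.0151,-0.0088,0,0,0,-0.0963,0.035],[-0.0151,-0.0088,0,0,0,-0.0963,0.035],[0,0,0,0,0,0,0.035],[0,0,0,0,0,0,0.035],[0,0,0,0,0,0,0.035]]]'
python3 loc.py o wrist scene| egrep 'tin|cork'
python3 - <<'E'
from h import *
pose(.471,-.1435,.084,80.6)
E
```

```text
clock: 29.52
tcp_pos: [0.5767, -0.0823, 0.238]
orientation: [-3.042, -0.785, -0.001]
contact_force: [-0.1, 0.3, -1.0]
grip_width: 0.0506
clock: 30.35
tcp_pos: [0.4725, -0.1431, 0.2381]
orientation: [-3.131, 0.255, -0.001]
contact_force: [0.7, 0.1, -1.5]
grip_width: 0.051
wrist card_tin_centre p0.82 [325. 312.] 26426 z 0.1824 bb [ 0.4746 -0.1425] [0.0832 0.0562] rect [ 472.8 -141.8] [52.3 85.6] 80.8 circ [ 473.2 -141.3] 48.6
wrist cork_mat p0.94 [328. 186.] 5751 z 0.0057 bb [ 0.5072 -0.1497] [0.0526 0.0832] rect [ 507.3 -149.5] [85.6 46.9] 80.8 circ [ 506.6 -149.6] 47.1
scene card_tin_centre p0.87 [281. 186.] 698 z 0.1829 bb [ 0.4782 -0.1451] [0.075  0.0503] rect [ 476.6 -141.8] [53.3 77.8] 80.2 circ [ 476.8 -140.7] 44.9
scene cork_mat p0.87 [293. 230.] 1366 z 0.0072 bb [ 0.4714 -0.1425] [0.1173 0.0872] rect [ 470.6 -142.2] [ 83.6 120.5] 81.3 circ [ 473.3 -143. ] 69.5
t 31.45 tcp [ 0.4717 -0.1435  0.2379] jaw -99.4 tilt [ 0.  0. -1.] F [-0.46  0.74 -1.18] w 0.0511 j1 -0.65 j7 -1.07
delta [-0.0007 -0.     -0.1539] turn 0.00027714333512142235
```

View pics/owrist.png

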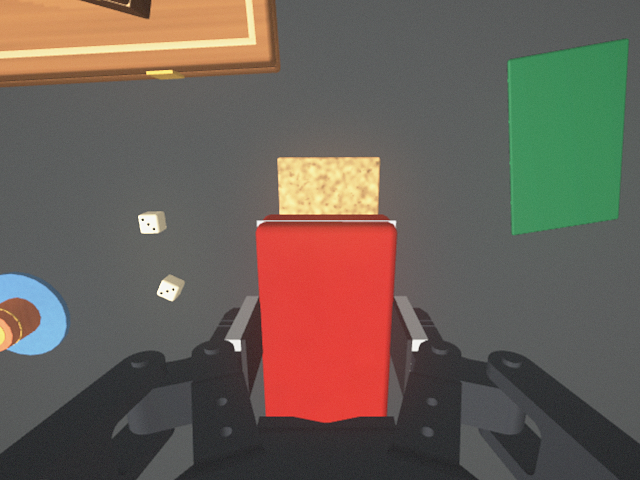

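View pics/oscene.png

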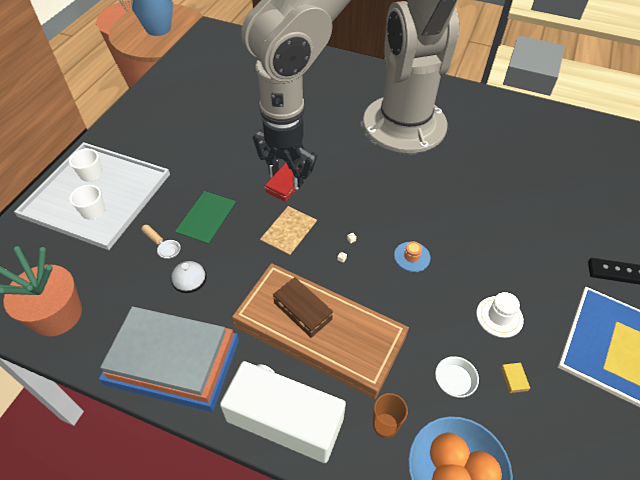

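Tin aligned with the cork mat (mat px (328,186) squarely in line). Lowering.

```bash
python3 -m handwheel '[[[-0.001,-0.001,-0.017,0,0,0,0.035],[0,0,-0.017,0,0,0,0.035],[0,0,-0.017,0,0,0,0.035],[0,0,-0.017,0,0,0,0.035],[0,0,-0.017,0,0,0,0.035],[0,0,-0.017,0,0,0,0.035],[0,0,-0.017,0,0,0,0.035],[0,0,-0.017,0,0,0,0.035],[0,0,-0.008,0,0,0,0.035],[0,0,0,0,0,0,0.035]]]'
python3 -m handwheel '[[[0,0,-0.003,0,0,0,0.035],[0,0,-0.002,0,0,0,0.035],[0,0,-0.001,0,0,0,0.035],[0,0,-0.001,0,0,0,0.035],[0,0,0,0,0,0,0.035],[0,0,0,0,0,0,0.035]]]'
```

```text
clock: 32.28
tcp_pos: [0.47, -0.1443, 0.0926]
orientation: [-3.131, 0.258, 0.004]
contact_force: [-1.3, 1.0, -1.3]
grip_width: 0.0508
clock: 32.78
tcp_pos: [0.4709, -0.1444, 0.0872]
orientation: [-3.131, 0.258, -0.001]
contact_force: [0.9, 0.6, -1.2]
grip_width: 0.0509
```

```bash
python3 -m handwheel '[[[0,0,-0.001,0,0,0,0.035],[0,0,-0.001,0,0,0,0.035],[0,0,0,0,0,0,0.035],[0,0,0,0,0,0,0.035]]]'
python3 -m handwheel '[[[0,0,-0.001,0,0,0,0.035],[0,0,0,0,0,0,0.035],[0,0,0,0,0,0,0.035]]]'
```

```text
clock: 33.12
tcp_pos: [0.4708, -0.1445, 0.0851]
orientation: [-3.131, 0.258, -0.001]
contact_force: [-0.7, 1.2, 4.3]
grip_width: 0.0509
clock: 33.37
tcp_pos: [0.4709, -0.1446, 0.0851]
orientation: [-3.129, 0.258, -0.001]
contact_force: [-5.2, 3.7, 20.6]
grip_width: 0.051
```

Touchdown. Release, rise, check.

```bash
python3 -m handwheel '[[[0,0,0.0005,0,0,0,0.054],[0,0,0,0,0,0,0.057],[0,0,0,0,0,0,0.062],[0,0,0,0,0,0,0.07],[0,0,0,0,0,0,0.0854],[0,0,0,0,0,0,0.0854],[0,0,0.004,0,0,0,0.0854],[0,0,0.02,0,0,0,0.0854],[0,0,0.03,0,0,0,0.0854],[0,0,0.03,0,0,0,0.0854]]]'
python3 -m handwheel '[[[0,0,0.03,0,0,0,0.0854],[0,0,0.03,0,0,0,0.0854],[0,0,0.03,0,0,0,0.0854],[0,0,0.03,0,0,0,0.0854],[0,0,0,0,0,0,0.0854],[0,0,0,0,0,0,0.0854]]]'
python3 loc.py q wrist scene| egrep 'tin|cork|box'
python3 - <<'E'
from h import *
pose(.683,-.0162,.29,-23.5)
E
```

```text
clock: 34.2
tcp_pos: [0.4699, -0.1446, 0.1691]
orientation: [3.13, -0.259, -0.004]
contact_force: [1.5, 1.3, 0.2]
grip_width: 0.0851
clock: 34.7
tcp_pos: [0.4714, -0.1445, 0.2898]
orientation: [-3.13, 0.257, -0.005]
contact_force: [-0.3, 0.2, -1.5]
grip_width: 0.0852
wrist card_tin_centre p0.95 [327. 220.] 5292 z 0.0296 bb [ 0.4707 -0.1435] [0.0866 0.0577] rect [ 470.3 -143.3] [52.  87.5] 80.5 circ [ 470.5 -143.5] 49.2
wrist piece_box_centre p0.55 [137.  10.] 3058 z 0.0835 bb [ 0.6469 -0.0303] [0.0239 0.0624] rect [647.1 -26.7] [71.5 16.7] 80.6 circ [654.7 -27.9] 35.8
wrist cork_mat p0.59 [328. 174.] 4928 z 0.0058 bb [ 0.4718 -0.1443] [0.1239 0.0939] rect [ 471.4 -144.1] [ 86.2 120.6] 80.8 circ [ 471.4 -143.9] 71.9
scene card_tin_centre p0.57 [287. 226.] 884 z 0.031 bb [ 0.4703 -0.1423] [0.0876 0.0571] rect [ 469.3 -141.9] [52.8 90.5] 81.0 circ [ 469.5 -142.5] 49.8
scene piece_box_centre p0.90 [305. 308.] 1945 z 0.0846 bb [ 0.6836 -0.0166] [0.0854 0.1103] rect [682.5 -16.7] [110.7  61.5] 66.4 circ [682.1 -16.1] 61.3
scene cork_mat p0.61 [291. 240.] 552 z 0.0072 bb [ 0.4756 -0.1431] [0.1147 0.0945] rect [ 471.3 -143.7] [ 86.  118.6] 80.8 circ [ 472.9 -141.5] 69.8
t 35.80 tcp [ 0.4707 -0.1445  0.2884] jaw -99.4 tilt [ 0.  0. -1.] F [0.67 0.59 0.39] w 0.0854 j1 -0.74 j7 -1.15
delta [0.2123 0.1283 0.0016] turn 1.3251096323713958
```

View pics/qwrist.png

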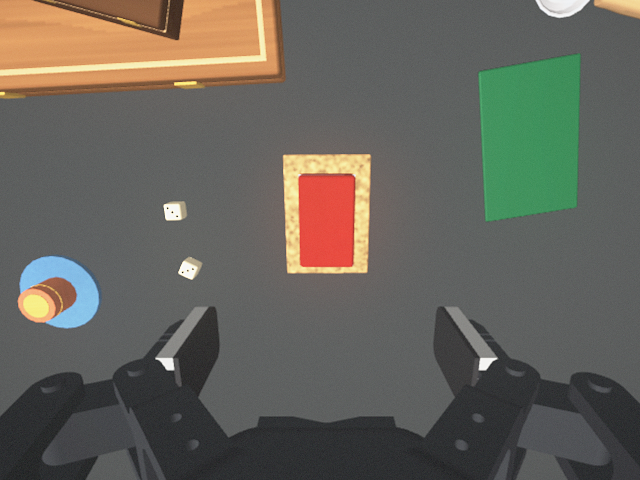

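The tin lies centred and square on the cork (px (327,220)). Now the box.

```bash
python3 -m handwheel '[[[0.0152,0.0092,0,0,0,0.0944,0.0854],[0.0152,0.0092,0,0,0,0.0944,0.0854],[0.0152,0.0092,0,0,0,0.0944,0.0854],[0.0152,0.0092,0,0,0,0.0944,0.0854],[0.0152,0.0092,0,0,0,0.0944,0.0854],[0.0152,0.0092,0,0,0,0.0944,0.0854],[0.0152,0.0092,0,0,0,0.0944,0.0854]]]'
python3 -m handwheel '[[[0.0152,0.0092,0,0,0,0.0944,0.0854],[0.0152,0.0092,0,0,0,0.0944,0.0854],[0.0152,0.0092,0,0,0,0.0944,0.0854],[0.0152,0.0092,0,0,0,0.0944,0.0854],[0.0152,0.0092,0,0,0,0.0944,0.0854],[0.0152,0.0092,0,0,0,0.0944,0.0854],[0.0152,0.0092,0,0,0,0.0944,0.0854],[0,0,0,0,0,0,0.0854],[0,0,0,0,0,0,0.0854],[0,0,0,0,0,0,0.0854]]]'
python3 loc.py s wrist| egrep 'box'
python3 - <<'E'
from h import *
pose(.683,-.0163,.131,-23.8)
E
```

```text
clock: 36.38
tcp_pos: [0.5778, -0.0795, 0.2883]
orientation: [-3.043, -0.779, 0.0]
contact_force: [-0.6, 0.1, 0.0]
grip_width: 0.0854
clock: 37.22
tcp_pos: [0.6829, -0.0165, 0.2881]
orientation: [2.632, 1.715, -0.002]
contact_force: [0.2, 0.7, -0.3]
grip_width: 0.0854
wrist piece_box_centre p0.75 [324. 229.] 10583 z 0.0836 bb [ 0.6839 -0.0155] [0.0846 0.1101] rect [683.2 -16.5] [109.6  60.3] 66.3 circ [683.3 -16.2] 61.3
t 37.77 tcp [ 0.6835 -0.0157  0.2885] jaw -23.7 tilt [ 0.  0. -1.] F [ 0.12 -0.19 -0.39] w 0.0853 j1 -0.49 j7 -0.18
delta [-0.0005 -0.0006 -0.1575] turn -0.0016988215549824583
```

View pics/swrist.png

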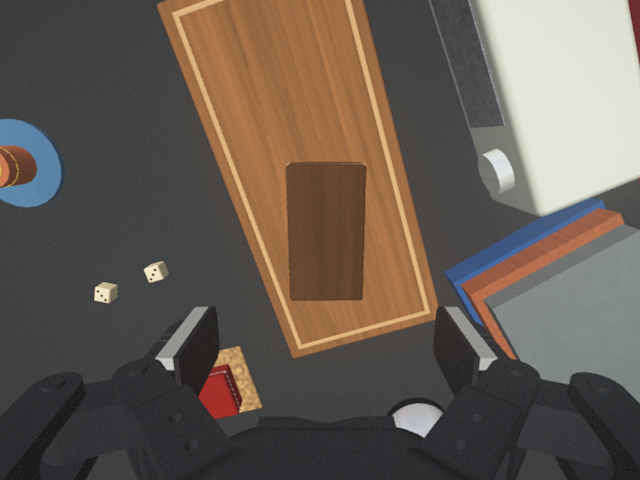

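```bash
python3 -m handwheel '[[[-0.0005,-0.0005,-0.02,0,0,0,0.0854],[0,0,-0.02,0,0,0,0.0854],[0,0,-0.02,0,0,0,0.0854],[0,0,-0.02,0,0,0,0.0854],[0,0,-0.02,0,0,0,0.0854],[0,0,-0.02,0,0,0,0.0854],[0,0,-0.02,0,0,0,0.0854],[0,0,-0.012,0,0,0,0.0854],[0,0,-0.005,0,0,0,0.0854],[0,0,0,0,0,0,0.08]]]' 40
python3 -m handwheel '[[[0,0,0,0,0,0,0.074],[0,0,0,0,0,0,0.069],[0,0,0,0,0,0,0.065],[0,0,0,0,0,0,0.061],[0,0,0,0,0,0,0.057],[0,0,0,0,0,0,0.05],[0,0,0,0,0,0,0.045],[0,0,0,0,0,0,0.045],[0,0,0,0,0,0,0.045]]]' 45
python3 -c "
from h import *
pose()"
python3 -m handwheel '[[[0,0,0.003,0,0,0,0.045],[0,0,0.006,0,0,0,0.045],[0,0,0.01,0,0,0,0.045],[0,0,0.015,0,0,0,0.045],[0,0,0.02,0,0,0,0.045],[0,0,0.02,0,0,0,0.045],[0,0,0.02,0,0,0,0.045],[0,0,0.02,0,0,0,0.045],[0,0,0,0,0,0,0.045],[0,0,0,0,0,0,0.045]]]' 45
python3 loc.py t wrist| egrep 'box'
python3 - <<'E'
from h import *
pose(.509,-.3438,.245,89)
E
```

```text
clock: 38.6
tcp_pos: [0.6825, -0.0162, 0.1304]
orientation: [-2.63, -1.718, 0.003]
contact_force: [-0.3, -0.1, -0.3]
grip_width: 0.0803
clock: 39.35
tcp_pos: [0.6834, -0.0161, 0.1326]
orientation: [2.63, 1.718, 0.002]
contact_force: [-1.5, 0.7, 6.6]
grip_width: 0.0592
t 39.35 tcp [ 0.6834 -0.0161  0.1326] jaw -23.7 tilt [ 0.001  0.    -1.   ] F [-1.45  0.65  6.62] w 0.0592 j1 -0.42 j7 -0.10
clock: 40.18
tcp_pos: [0.6837, -0.0164, 0.2475]
orientation: [2.629, 1.717, 0.005]
contact_force: [-0.1, -0.1, -2.3]
grip_width: 0.0591
wrist piece_box_centre p0.61 [324. 297.] 37172 z 0.1983 bb [ 0.689  -0.0057] [0.0771 0.0914] rect [687.4  -9.2] [92.7 60.3] 66.2 circ [687.2  -9.5] 54.5
t 40.73 tcp [ 0.683  -0.0162  0.2451] jaw -23.7 tilt [-0. -0. -1.] F [ 0.15 -0.03 -1.69] w 0.0591 j1 -0.47 j7 -0.16
delta [-1.740e-01 -3.276e-01 -1.000e-04] turn -1.174603161181745
```

View pics/twrist.png

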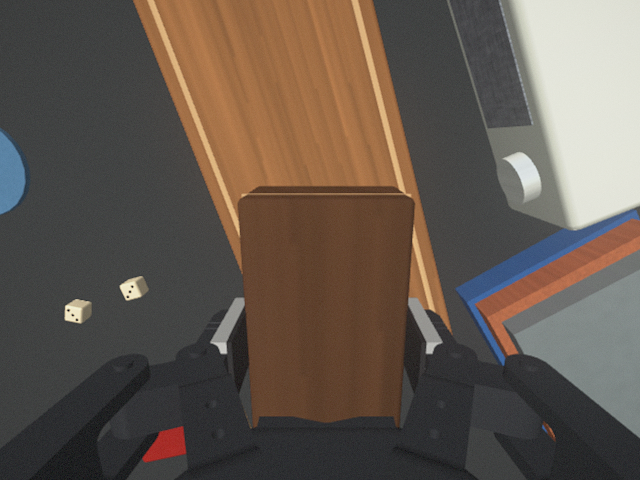

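Box held level. Carrying it to the green mat with a -1.175 rad turn.

```bash
python3 -m handwheel '[[[-0.0109,-0.0205,0,0,0,-0.0734,0.045],[-0.0109,-0.0205,0,0,0,-0.0734,0.045],[-0.0109,-0.0205,0,0,0,-0.0734,0.045],[-0.0109,-0.0205,0,0,0,-0.0734,0.045],[-0.0109,-0.0205,0,0,0,-0.0734,0.045],[-0.0109,-0.0205,0,0,0,-0.0734,0.045],[-0.0109,-0.0205,0,0,0,-0.0734,0.045],[-0.0109,-0.0205,0,0,0,-0.0734,0.045]]]'
python3 -m handwheel '[[[-0.0109,-0.0205,0,0,0,-0.0734,0.045],[-0.0109,-0.0205,0,0,0,-0.0734,0.045],[-0.0109,-0.0205,0,0,0,-0.0734,0.045],[-0.0109,-0.0205,0,0,0,-0.0734,0.045],[-0.0109,-0.0205,0,0,0,-0.0734,0.045],[-0.0109,-0.0205,0,0,0,-0.0734,0.045],[-0.0109,-0.0205,0,0,0,-0.0734,0.045],[-0.0109,-0.0205,0,0,0,-0.0734,0.045]]]'
python3 -m handwheel '[[[0,0,0,0,0,0,0.045],[0,0,0,0,0,0,0.045],[0,0,0,0,0,0,0.045]]]'
python3 loc.py u wrist scene| egrep 'box|green'
python3 - <<'E'
from h import *
pose(.509,-.3438,.089,89.2)
E
```

```text
clock: 41.4
tcp_pos: [0.5952, -0.1811, 0.2456]
orientation: [3.016, 0.878, 0.001]
contact_force: [-0.3, -0.6, -2.7]
grip_width: 0.0587
clock: 42.07
tcp_pos: [0.5077, -0.3457, 0.2455]
orientation: [3.141, -0.036, 0.0]
contact_force: [0.7, -0.3, -3.3]
grip_width: 0.0591
clock: 42.32
tcp_pos: [0.5087, -0.3442, 0.2452]
orientation: [-3.141, 0.028, -0.0]
contact_force: [0.0, -1.1, -2.9]
grip_width: 0.0588
wrist piece_box_centre p0.61 [325. 299.] 37315 z 0.196 bb [ 0.5187 -0.3431] [0.0865 0.0578] rect [ 515.5 -343.1] [60.3 93.8] 89.0 circ [ 515.2 -342.4] 55.1
wrist green_mat p0.92 [326. 162.] 4769 z 0.0057 bb [ 0.5614 -0.3437] [0.0358 0.0877] rect [ 561.8 -344.2] [91.6 36.8] 88.9 circ [ 560.9 -344.7] 48.0
scene piece_box_centre p0.73 [191. 166.] 1221 z 0.1973 bb [ 0.5197 -0.3394] [0.084  0.0648] rect [ 518.7 -327.5] [93.  89.3] 87.3 circ [ 518.5 -333.5] 56.0
scene green_mat p0.55 [207. 217.] 1699 z 0.0075 bb [ 0.5087 -0.3425] [0.1369 0.0876] rect [ 508.6 -341.9] [142.5  92. ] 0.3 circ [ 508.7 -341.8] 80.2
t 43.42 tcp [ 0.5086 -0.3442  0.2454] jaw -91.0 tilt [-0.  0. -1.] F [ 0.09  0.18 -2.96] w 0.0591 j1 -0.15 j7 -0.59
delta [ 0.0004  0.0004 -0.1564] turn 0.0032913608471851403
```

View pics/uwrist.png

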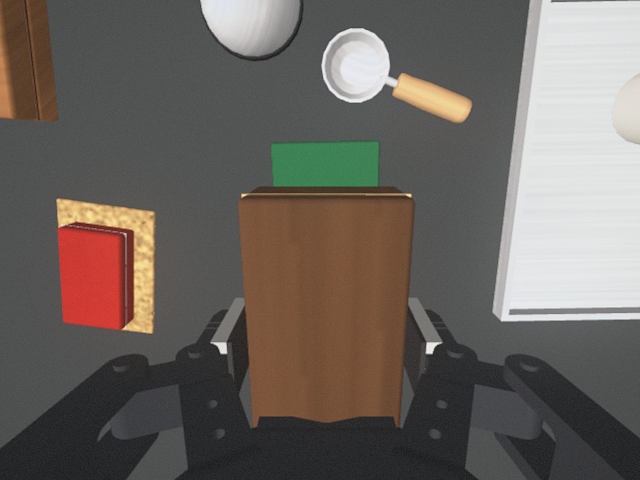

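View pics/uscene.png

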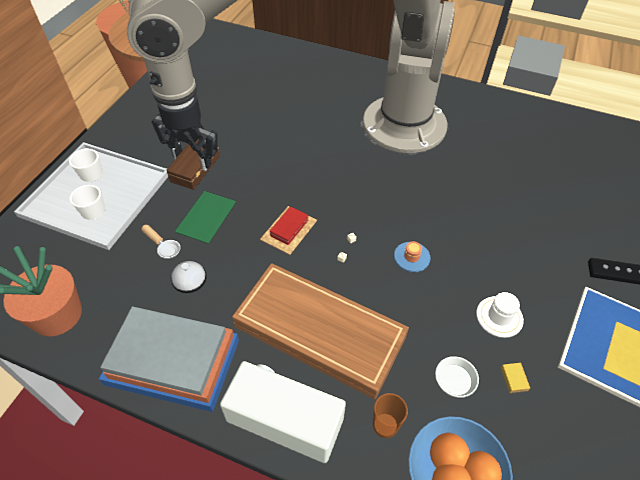

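Box lines up with the green mat's strip at px (326,162). Lowering.

```bash
python3 -m handwheel '[[[0.002,0.0003,-0.018,0,0,0,0.045],[0,0,-0.018,0,0,0,0.045],[0,0,-0.018,0,0,0,0.045],[0,0,-0.018,0,0,0,0.045],[0,0,-0.018,0,0,0,0.045],[0,0,-0.018,0,0,0,0.045],[0,0,-0.018,0,0,0,0.045],[0,0,-0.013,0,0,0,0.045],[0,0,-0.006,0,0,0,0.045],[0,0,0,0,0,0,0.045]]]'
python3 -m handwheel '[[[0,0,-0.003,0,0,0,0.045],[0,0,-0.002,0,0,0,0.045],[0,0,-0.001,0,0,0,0.045],[0,0,-0.001,0,0,0,0.045],[0,0,0,0,0,0,0.045],[0,0,0,0,0,0,0.045]]]'
```

```text
clock: 44.25
tcp_pos: [0.5101, -0.3435, 0.0992]
orientation: [-3.141, 0.027, 0.003]
contact_force: [-0.4, -0.4, -2.3]
grip_width: 0.059
clock: 44.75
tcp_pos: [0.5107, -0.3439, 0.0937]
orientation: [3.141, -0.027, 0.001]
contact_force: [-0.4, -0.7, -3.4]
grip_width: 0.0594
```

```bash
python3 -m handwheel '[[[0,0,-0.001,0,0,0,0.045],[0,0,-0.001,0,0,0,0.045],[0,0,-0.001,0,0,0,0.045],[0,0,0,0,0,0,0.045],[0,0,0,0,0,0,0.045]]]'
python3 -m handwheel '[[[0,0,-0.001,0,0,0,0.045],[0,0,0,0,0,0,0.045],[0,0,0,0,0,0,0.045]]]'
```

```text
clock: 45.17
tcp_pos: [0.5106, -0.3439, 0.0906]
orientation: [-3.141, 0.027, -0.0]
contact_force: [-1.0, 1.0, 1.6]
grip_width: 0.059
clock: 45.42
tcp_pos: [0.5106, -0.344, 0.0906]
orientation: [-3.141, 0.027, -0.001]
contact_force: [-3.3, 3.5, 11.5]
grip_width: 0.059
```

```bash
python3 -m handwheel '[[[0,0,0,0,0,0,0.062],[0,0,0,0,0,0,0.065],[0,0,0,0,0,0,0.07],[0,0,0,0,0,0,0.0854],[0,0,0,0,0,0,0.0854],[0,0,0,0,0,0,0.0854],[0,0,0.004,0,0,0,0.0854],[0,0,0.02,0,0,0,0.0854],[0,0,0.03,0,0,0,0.0854],[0,0,0.03,0,0,0,0.0854]]]'
python3 -m handwheel '[[[0,0,0.03,0,0,0,0.0854],[0,0,0.03,0,0,0,0.0854],[0,0,0.03,0,0,0,0.0854],[0,0,0.03,0,0,0,0.0854],[0,0,0,0,0,0,0.0854],[0,0,0,0,0,0,0.0854]]]'
python3 loc.py w wrist scene top
python3 - <<'E'
from h import *
pose()
E
```

```text
clock: 46.25
tcp_pos: [0.51, -0.3437, 0.1739]
orientation: [-3.141, 0.028, 0.003]
contact_force: [-0.0, -0.7, 1.0]
grip_width: 0.0853
clock: 46.75
tcp_pos: [0.511, -0.3445, 0.2953]
orientation: [3.14, -0.027, 0.005]
contact_force: [-0.3, 0.9, -0.8]
grip_width: 0.0854
{'clock': 46.75, 'tcp_pos': [0.511, -0.3445, 0.2953], 'orientation': [3.1402, -0.0271, 0.0053], 'contact_force': [-0.3173, 0.8699, -0.8333], 'grip_width': 0.0854, 'joints': [-0.1884, 0.5558, 0.9796, 1.7584, -0.5141, 1.104, -0.6272]}
wrist caddy_centre p0.37 [329. 159.] 4424 z 0.0058 bb [ 0.5112 -0.3436] [0.1365 0.0896] rect [ 510.4 -343.4] [140.6  92.1] 0.3 circ [ 510.2 -343.3] 81.5
wrist sugar_pot_centre p0.37 [126. 261.] 5449 z 0.0294 bb [ 0.4713 -0.1447] [0.0869 0.0581] rect [ 470.6 -143.7] [52.9 88.2] 80.4 circ [ 470.4 -144.1] 49.7
wrist card_tin_centre p0.56 [129. 261.] 5356 z 0.0294 bb [ 0.4714 -0.1452] [0.0866 0.0572] rect [ 470.6 -143.7] [52.9 88.2] 80.4 circ [ 471.4 -144.6] 49.0
wrist piece_box_centre p0.87 [326. 221.] 7739 z 0.0417 bb [ 0.5103 -0.3432] [0.1066 0.0585] rect [ 509.8 -343. ] [ 60.6 108.6] 88.8 cir
[... 3101 characters left out ...]
47.3
top cork_mat p0.57 [368. 271.] 796 z 0.0083 bb [ 0.4703 -0.1444] [0.1235 0.0928] rect [ 470.4 -144.3] [ 83.3 119.6] 81.0 circ [ 471.4 -144.6] 70.1
top green_mat p0.63 [443. 249.] 537 z 0.0086 bb [ 0.5096 -0.3427] [0.1367 0.0879] rect [ 508.7 -343.3] [139.4  89.6] 0.2 circ [ 510.  -342.8] 78.9
top tavla_case p0.62 [310. 183.] 7846 z 0.0505 bb [0.6897 0.0229] [0.1633 0.3127] rect [689.8  22.4] [319.3 149.7] 83.5 circ [688.6  22.8] 173.2
top bell p0.63 [430. 186.] 720 z 0.0385 bb [ 0.6775 -0.2898] [0.041  0.0405] rect [ 678.9 -291. ] [43.  42.5] 75.1 circ [ 676.6 -291.4] 24.2
t 48.40 tcp [ 0.5106 -0.3439  0.2934] jaw -91.0 tilt [ 0. -0. -1.] F [-0.    0.15  0.28] w 0.0853 j1 -0.19 j7 -0.63
```

View pics/wscene.png

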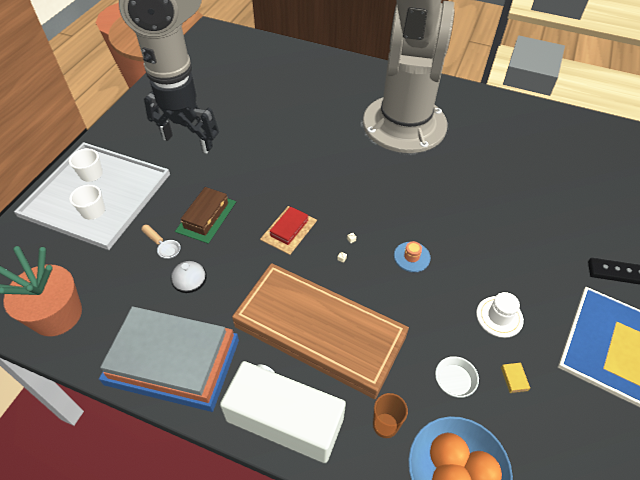

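View pics/wwrist.png

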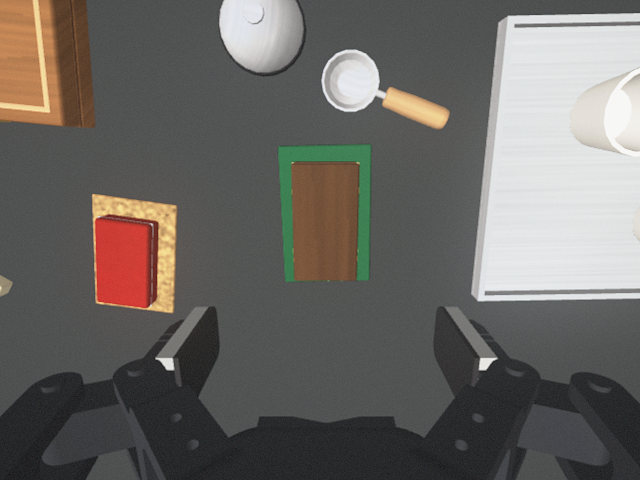

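All four pieces are centred on their places, the bell is where it was, and the gripper is clear. Handing in.

```bash
python3 -c "
from bench import r
print(r.hand_in())"
```

```text
the job is handed in; nothing more can be done
None
```

I moved all four pieces off the tavla case in the order asked and handed the job in at about 48 s, well under the 136 s limit. No verdict was reported.

**Placement:** In the last pictures from all three cameras, the caddy, pot, tin and box measured within about 3 mm of the centres of their coaster, saucer and mats. They look upright or flat. The tin's and box's long sides lie within about 3° of their mats' sides.

**Bell and gripper:** The bell measured within about 3 mm of where it started. The gripper was open and clear, with the contact force near zero.

**Force and pot:** Setting a piece down reached at most 25 N of contact force (the caddy). The pot was lowered until the force showed it had touched the saucer, then released.

**Checks that disagreed:** A few network labels in the final check were wrong:
- The wrist camera labelled the tin as coaster and pot, and the green mat as caddy.
- The scene camera gave a low-confidence "tin" on the walnut box.
- The top camera's fitted rectangle for the box was corrupted by stray pixels.

The pictures and the other camera readings contradicted all of these, so I ignored them.

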